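# Fit the return spring of a deburring fixture's clamp lever

### The arm

A 7-joint arm with a two-finger parallel gripper is mounted at the origin on the work surface. World frame = base frame: x ahead of the robot, y to its left, z up, the work surface at z = 0. Lengths are in mm, angles in rad, forces in N, time in s.
With the tool pointing down it reaches from about 425 to 825 mm from the base axis. Payload 3.6 kg.
Tool frame: the origin (TCP) lies between the finger pads; the fingertips stand 22 mm ahead of it and the grasp point (between the pads) lies 3 mm ahead of it; z points along the fingers, y is the direction in which the jaws open and shut (so a half turn about z gives the same grasp; the last joint's range is limited). The gripper opens to 93 mm and grips with 3 to 60 N. Pads are 15 mm wide; open, the fingers measure 128 mm over their backs; the gripper's body (75 mm by 188 mm) begins 65 mm behind the grasp point.
Start: joints at [1.123, 0.615, -0.013, 1.423, 0.008, 1.103, -0.04], TCP at [265.527, -593.259, 202.14] pointing down, gripper open.
Joint ranges: [-3.12, 3.12], [-0.3, 2.06], [-1.34, 1.32], [0.26, 2.42], [-1.36, 4.5], [0.01, 1.98], [-2.84, 2.84]. Speed limits (rad/s): [2.79, 2.79, 3.14, 3.14, 3.14, 3.14, 3.14].

### API

Orientations are given as a unit quaternion [x, y, z, w].
In Python, from workcell import arm, eyes, workorder, recognise, trace, pinpoint gives the robot as it stands. The module is installed in compiled form; this text tells all that it offers.
- The arm moves only by the tool servo_tool, never from a script. Its argument "plan" is a list of rows, each an object of numbers: "x", "y", "z": the shift along the tool's x, y, z in m; "turn": the turn about the tool's z in rad; "grip": the finger opening in m, from 0 to 0.093. A call has 1 to 20 rows; each row shifts and turns the pose as measured when the row begins, along the tool's axes as they then stand; what a row does not reach is not made up. A row lasts 1/8 s, in which the tool goes at most 62.5 mm and 10.7 degrees, less where a joint would pass 70% of its speed; a pose out of reach is approached as far as the arm can. A call with a gripper value outside its range is refused whole. The fingers move at their own pace and stop on an object; "grip_force" is the grip in N (left out, the last holds). Time passes only in rows, so rows that do not move let the fingers close. It gives the time, the measured TCP pose, the force and the opening at its end, in the units of the state.
- arm.observe(): the state, without advancing time (a new reading comes with each control period).
- eyes.get_image(name): name is "side" or "top" or "wrist"; returns the picture (400x640x3 uint8, red, green, blue); there is no depth.
- eyes.camera_params(name): a dict with "fx", "fy", "cx", "cy" (pixels), "camera_from_world" (4x4, takes a point from world to camera coordinates). Camera axes: x right, y down, z forward; pixel columns grow to the right and rows downward; lengths in mm; the calibration is good to about 2 mm. A picture is of the moment at which its call begins: read the wrist's pose just before it. camera_params takes no time and is no camera call; for the wrist camera it gives the pose at the moment of the call.
- workorder.sign_off(): hands the job in, once; it reports no verdict.
Trained networks look in the newest picture that a camera, given by its name, has taken for a name from the list of things; names that differ only in an ending like _2 or _b are one class to them, and where a whole thing is asked for, a point or a joint stands for the part that bears it (a point fixed in the world has none). Each returns a list of dicts, best first, with "conf" (0 to 1); they miss things now and then, are a little off and sometimes report something else, mostly with a low value. They report only what shows in the picture. A call takes as long as a camera call. They do not tell look-alikes from the thing itself.
- recognise(label, camera): "extent" ([left, top, width, height] in pixels, round what is visible of it).
- trace(label, camera): "region" (400x640 bool, what is visible of it) and "extent" ([left, top, width, height] in pixels, round what is visible of it).
- pinpoint(label, camera): "xy" ([column, row] in pixels: a listed point, or the origin of a listed thing).
The state is a dict: "time": time; "joints": joint angles; "joint_vel": joint speeds; "tau": joint torques, N m; "ee_pos": TCP position; "tcp_rot": TCP orientation; "wrist_force": force on the tool from outside, world axes, zero at the start; "moment": the same for the moment, N m; "width": finger opening in mm.
Only numpy, scipy, OpenCV 4.12 (cv2) and the standard library are available. Lean on these libraries where they do the work, as an engineer would, in place of code of your own. Each camera call takes 0.05 s, during which the arm holds its last target. There are 200 camera calls.

### The job

Fit the return spring to the clamp fixture: take it from its black cradle, let the hook on its red end down into the hole of the yellow anchor plate and hook it in, then take the blue end, stretch the spring and drop its eye over the brass post of the blue lever so that it sits below the post's head and pulls the lever back against its stop. The anchor plate's exact position is not known, so feel for the hole gently instead of forcing the hook, do not overstretch the spring, leave the casting, the oil bottle and the green tray alone, and let go of everything at the end.

Things in the scene. Friction and masses are not known exactly. Their poses are not given: they have to be found in the camera images.
- spring: Tension spring, 128 mm long relaxed, about 0.28 kg; hook at the red end, eye at the blue end. Origin: centre of the red block's underside; x along the spring from red to blue, z up. The coil, 16 mm thick, is at x = 12 to 62 mm with its underside at z = 0, like both end blocks. It lies level in the cradle, hook down, underside 22 mm above the table.
- red_grip (a point): Middle of the red end block, 24 mm long (x), 16 mm wide (y), 22 mm tall, fixed to the hook; 11 mm above the spring's underside. Grip it across y, fingertips kept above the block's underside, where the anchor plate will be.
- blue_grip (a point): Middle of the blue end block, same size and height as the red one, at x = 74 mm in the spring's frame when relaxed; it carries the eye. Grip it the same way.
- hook_tip (a point): Lowest point of the steel hook (6 mm wire), at x = 2.75, y = 0, z = -16 mm in the spring's frame. The wire goes straight down below the middle of the red block (x = 0), then bends to +x: the hook spans x = -3 to 8.5 mm, 6 mm in y; the toe's upper side is at z = -10 mm.
- eye (a point): Centre of the steel eye: a flat level ring of 5 mm wire, 20 mm inside and 30 mm outside diameter, 25.5 mm ahead (+x) of the middle of the blue block and moving with it; its centre lies 3 mm below the spring's underside, its lowest face 5.5 mm below.
- spring_stretch (a joint): How far the spring is stretched, m; 0 relaxed. The pull is 3 N at the first movement plus 0.15 N per mm. Fitted, it ends at about 12 to 42 mm, and laying the eye over the post needs up to about 55 mm; beyond 65 mm the spring is overstretched and spoilt.
- fixture: Clamp fixture, screwed down: aluminium base 226 x 145 x 12 mm with a small clamped casting. Origin on the table; x points from the anchor to the post along the line on which the spring is to lie (y = 0), z up.
- anchor_rear (a point): Rear mark of the anchor's adjusting range, at its top: x = -85, y = 0, z = 31 mm in the fixture's frame. The yellow anchor plate (84 mm in x, 34 wide, 5 thick, 14 mm free below) has one through hole in its middle, 14.5 mm in x, 10 mm in y, on y = 0. The plate is locked with the hole's middle anywhere from 5 to 35 mm ahead (+x) of this mark, unknown where.
- rest_top (a point): Middle of the top of the black coil rest, 13 x 16 mm, 31 mm above the table like the anchor plate. With the hook right down in the hole the red block lies on the plate and the coil on this rest, so the spring stays level when let go. Pulled to +x the hook's wire bears on the hole's front edge, its toe below the plate.
- post_top (a point): Centre of the top of the brass post on the blue lever, 37 mm above the table; at x = 72, y = 0 mm in the fixture's frame with the lever at its stop. Its head tapers from 13 mm diameter (34 mm above the table) to 5 mm at the top; below is an 8 mm neck standing on the lever's top (24 mm above the table). The eye belongs round the neck.
- lever (a joint): Angle of the blue clamp lever, rad; 0 is its stop (clamping), grows to 0.2 as the post swings away from the anchor (45 mm from the pivot, 1 mm per 0.022 rad). It moves easily (about 1 N at the post); the fitted spring pulls it to 0.
- casting: Loose cast aluminium housing, 74 x 46 x 46 mm. Origin: centre of its underside. Not to be disturbed.
- oil: Loose white oil bottle with a red cap, 44 mm diameter, 75 mm tall. Origin: centre of its underside. Not to be disturbed.
- tray: Loose green tray, 90 x 70 x 30 mm. Origin: centre of its underside. Not to be disturbed.
- cradle: Black cradle that holds the spring's coil, fixed: foot 50 x 50 mm, two cheeks up to 30 mm above the table beside the coil, over 30 mm of its length; the end blocks stick out free. Origin on the table below its middle.
Things that resemble listed ones, but are neither listed nor needed, are in the scene too. What is meant by the spring is not pink, and is the larger of those in its own colour.

How it is judged:
By the outcome, as a careful person would: the job done as asked, in the order asked, and still so for the second after the job is handed in, with the robot touching nothing.
It also fails if it takes over 70 s, if anything falls off the work surface, if the arm or the gripper's body presses on something with over 40 N, if the wrist force passes 120 N, or if a joint passes its speed limit or range.

## Working session

There is one attempt and no reset: what is moved stays moved. The work goes in short steps, Python scripts to look and compute and a tool call to move; the robot and the scene stay as the last step left them, time stands still between calls to the robot, and variables do not carry over. Pictures are saved under pics/ and viewed, about 8 in all and at most 12, crops included, and the job is handed in when it is done.

Besides the shell and the picture viewer there is one more tool, called after "Call:" by a JSON object that holds its "fn" and its "kwargs", one argument or row to a line. servo_tool: Moves the arm, as the interface text tells. Its arguments: {"type":"object","properties":{"plan":{"type":"array","items":{"type":"object","properties":{"x":{"type":"number"},"y":{"type":"number"},"z":{"type":"number"},"turn":{"type":"number"},"grip":{"type":"number"}}}},"grip_force":{"type":"number"}},"required":["plan"]}

```bash
mkdir -p pics
cat > h.py <<'E'
import numpy as np, cv2
from workcell import arm, eyes, workorder, recognise, trace, pinpoint
def ray(cam,uv,P=None):
    P=P or eyes.camera_params(cam); T=np.array(P["camera_from_world"]); R,t=T[:3,:3],T[:3,3]
    d=R.T@np.array([(uv[0]-P["cx"])/P["fx"],(uv[1]-P["cy"])/P["fy"],1]); return -R.T@t,d
def atz(cam,uv,z,P=None):
    o,d=ray(cam,uv,P); return o+d*(z-o[2])/d[2]
def proj(cam,X,P=None):
    P=P or eyes.camera_params(cam); T=np.array(P["camera_from_world"]); c=T[:3,:3]@np.array(X)+T[:3,3]
    return np.array([P["fx"]*c[0]/c[2]+P["cx"],P["fy"]*c[1]/c[2]+P["cy"]])
def save(cam,name,box=None,k=1):
    im=eyes.get_image(cam)
    if box: x,y,w,h=box; im=im[y:y+h,x:x+w]
    cv2.imwrite("pics/"+name,cv2.resize(im[:,:,::-1],None,fx=k,fy=k))
E
python3 - <<'E'
from h import *
a=eyes.get_image("top");b=eyes.get_image("side")
cv2.imwrite("pics/a.png",np.vstack([a,b])[:,:,::-1][:, :]) 
im=cv2.resize(np.vstack([a,b])[:,:,::-1],None,fx=.75,fy=.75); cv2.imwrite("pics/ab.png",im); cv2.imwrite("pics/top.png",a[:,:,::-1])
Z=dict(spring=22,red_grip=33,blue_grip=33,eye=19,anchor_rear=31,rest_top=31,post_top=37,fixture=0,cradle=0,casting=0,oil=0,tray=0)
for l,z in Z.items():
    for r in pinpoint(l,"top")[:3]: print(l,np.round(r["xy"]),round(r["conf"],2),np.round(atz("top",r["xy"],z)))
s=arm.observe();print(s["tcp_rot"],s["time"])
E
```

```text
spring [480. 165.] 0.77 [ 717. -477.   22.]
spring [363. 236.] 0.64 [ 548. -212.   22.]
spring [401. 244.] 0.48 [ 534. -295.   22.]
red_grip [485. 167.] 0.82 [ 710. -483.   33.]
red_grip [366. 229.] 0.7 [ 564. -216.   33.]
red_grip [402. 240.] 0.52 [ 540. -296.   33.]
blue_grip [502. 190.] 0.71 [ 657. -520.   33.]
blue_grip [172. 140.] 0.66 [755. 225.  33.]
blue_grip [410. 222.] 0.61 [ 582. -314.   33.]
eye [504. 209.] 0.74 [ 618. -527.   19.]
eye [315. 232.] 0.49 [ 556. -104.   19.]
eye [414. 215.] 0.43 [ 598. -326.   19.]
anchor_rear [228. 207.] 0.9 [604.  89.  31.]
rest_top [189. 212.] 0.6 [592. 175.  31.]
rest_top [174. 141.] 0.35 [752. 220.  31.]
rest_top [364. 232.] 0.3 [ 556. -212.   31.]
post_top [156. 216.] 0.75 [580. 245.  37.]
fixture [191. 216.] 0.75 [587. 178.   0.]
fixture [360. 152.] 0.42 [ 745. -205.    0.]
fixture [333. 230.] 0.4 [ 563. -145.    0.]
cradle [342. 235.] 0.77 [ 551. -166.    0.]
cradle [192. 215.] 0.61 [590. 175.   0.]
oil [257. 151.] 0.9 [743.  34.   0.]
tray [360. 150.] 0.96 [ 750. -206.    0.]
tray [177. 141.] 0.2 [762. 222.   0.]
[ 9.77947788e-01  2.08849519e-01  1.50346737e-05 -3.58123616e-05] 0.7
```

View pics/top.png

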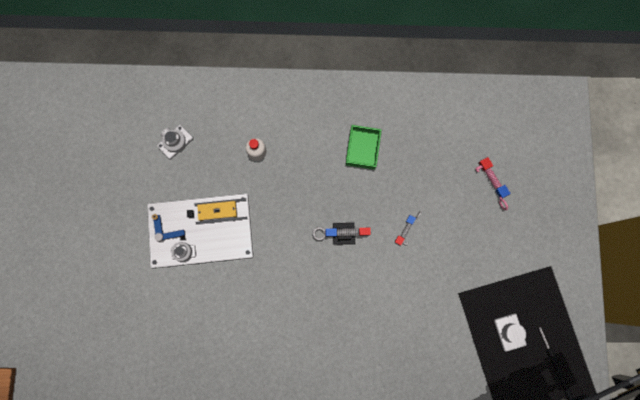

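Call:
{"fn": "servo_tool", "kwargs": {
  "plan": [
    {"x": 0.044,"y": -0.0256},
    {"x": 0.044,"y": -0.0256},
    {"x": 0.044,"y": -0.0256},
    {"x": 0.044,"y": -0.0256},
    {"x": 0.044,"y": -0.0256},
    {"x": 0.044,"y": -0.0256},
    {"x": 0.044,"y": -0.0256},
    {"x": 0.044,"y": -0.0256},
    {"x": 0.044,"y": -0.0256},
    {"x": 0.044,"y": -0.0256},
    {"turn": -0.165},
    {"turn": -0.165},
    {"turn": -0.165},
    {"turn": -0.165},
    {"turn": -0.165},
    {"turn": -0.165},
    {"turn": -0.165}
  ]
}}

```text
$.plan[0]: bad value
```

```bash
cat >> h.py <<'E'
from scipy.spatial.transform import Rotation as Ro
def tool(target,heading=None):
    "shift in tool axes (mm) to world target TCP, and turn"
    s=arm.observe();R=Ro.from_quat(s["tcp_rot"]).as_matrix();h=np.arctan2(R[1,0],R[0,0])
    out=np.round(R.T@(np.array(target)-s["ee_pos"]),1)
    print("t",round(s["time"],2),"pos",np.round(s["ee_pos"],1),"head deg",round(np.degrees(h),1),"shift",out,"turn",None if heading is None else round(h-heading,3),"F",np.round(s["wrist_force"],1),"w",round(s["width"],1))
E
python3 - <<'E'
from h import *
tool([560,-180,200],np.pi/2)
P=eyes.camera_params("wrist")
save("wrist","w1.png")
for l,z in dict(spring=22,red_grip=33,blue_grip=33,eye=19,cradle=0).items():
    for r in pinpoint(l,"wrist")[:2]: print(l,np.round(r["xy"]),round(r["conf"],2),np.round(atz("wrist",r["xy"],z,P),1))
E
```

```text
t 0.7 pos [ 265.5 -593.3  202.1] head deg 24.1 shift [ 437.6 -256.9    2.2] turn -1.15 F [-0.2 -0.1 -0.3] w 93.0
```

View pics/w1.png

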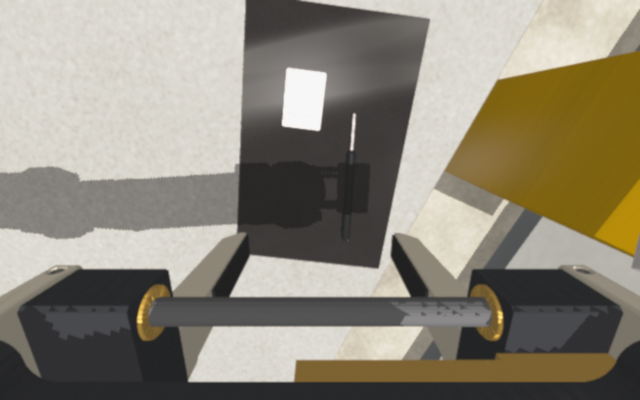

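The move was refused, and the picture shows only the starting spot. I'll give full rows this time.

Call:
{"fn": "servo_tool", "kwargs": {
  "plan": [
    {"x": 0.044,"y": -0.0256,"z": 0,"turn": 0,"grip": 0.093},
    {"x": 0.044,"y": -0.0256,"z": 0,"turn": 0,"grip": 0.093},
    {"x": 0.044,"y": -0.0256,"z": 0,"turn": 0,"grip": 0.093},
    {"x": 0.044,"y": -0.0256,"z": 0,"turn": 0,"grip": 0.093},
    {"x": 0.044,"y": -0.0256,"z": 0,"turn": 0,"grip": 0.093},
    {"x": 0.044,"y": -0.0256,"z": 0,"turn": 0,"grip": 0.093},
    {"x": 0.044,"y": -0.0256,"z": 0,"turn": 0,"grip": 0.093},
    {"x": 0.044,"y": -0.0256,"z": 0,"turn": 0,"grip": 0.093},
    {"x": 0.044,"y": -0.0256,"z": 0,"turn": 0,"grip": 0.093},
    {"x": 0.044,"y": -0.0256,"z": 0,"turn": 0,"grip": 0.093},
    {"x": 0,"y": 0,"z": 0,"turn": -0.165,"grip": 0.093},
    {"x": 0,"y": 0,"z": 0,"turn": -0.165,"grip": 0.093},
    {"x": 0,"y": 0,"z": 0,"turn": -0.165,"grip": 0.093},
    {"x": 0,"y": 0,"z": 0,"turn": -0.165,"grip": 0.093},
    {"x": 0,"y": 0,"z": 0,"turn": -0.165,"grip": 0.093},
    {"x": 0,"y": 0,"z": 0,"turn": -0.165,"grip": 0.093},
    {"x": 0,"y": 0,"z": 0,"turn": -0.165,"grip": 0.093}
  ]
}}

```text
time: 3.12
ee_pos: [574.9, -167.1, 202.0]
tcp_rot: [0.692, 0.722, 0.0, 0.003]
wrist_force: [-0.9, 0.1, 0.3]
width: 93.2
```

Run:
```python
from h import *
tool([560,-180,200],np.pi/2)
P=eyes.camera_params("wrist")
save("wrist","w2.png")
for l,z in dict(spring=22,red_grip=33,blue_grip=33,eye=19,cradle=0).items():
    for r in pinpoint(l,"wrist")[:2]: print(l,np.round(r["xy"]),round(r["conf"],2),np.round(atz("wrist",r["xy"],z,P),1))
```

```text
t 3.12 pos [ 574.9 -167.1  202. ] head deg 92.5 shift [-12.2 -15.5   2. ] turn 0.044 F [-0.9  0.1  0.3] w 93.2
spring [290. 257.] 0.75 [ 537.9 -284.5   22. ]
spring [307. 212.] 0.68 [ 560.  -213.7   22. ]
red_grip [304. 213.] 0.87 [ 556.2 -212.1   33. ]
red_grip [295. 258.] 0.57 [ 545.8 -279.9   33. ]
blue_grip [303. 163.] 0.9 [ 554.  -144.3   33. ]
blue_grip [305. 176.] 0.66 [ 556.5 -160.7   33. ]
eye [306. 138.] 0.57 [ 556.4 -114.3   19. ]
eye [330. 286.] 0.53 [ 598.7 -333.1   19. ]
cradle [308. 175.] 0.59 [ 559.6 -166.6    0. ]
```

View pics/w2.png

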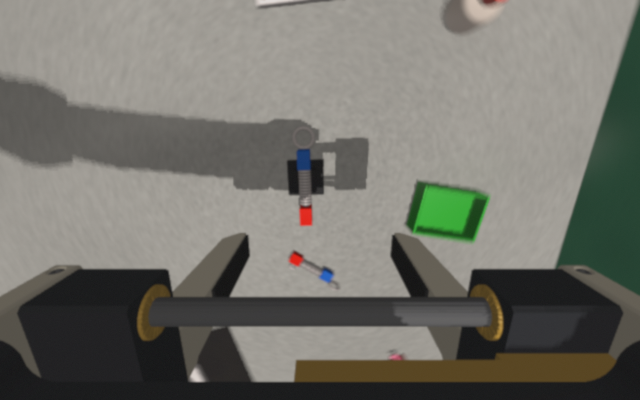

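```bash
cat >> h.py <<'E'
def blob(cam,color,box,z,P=None,im=None):
    im=eyes.get_image(cam) if im is None else im
    hsv=cv2.cvtColor(im,cv2.COLOR_RGB2HSV); H,S,V=cv2.split(hsv)
    m={"red":((H<8)|(H>172))&(S>150),"blue":(H>105)&(H<125)&(S>130),"yellow":(H>15)&(H<32)&(S>120)}[color]&(V>60)
    x,y,w,h=box; k=np.zeros_like(m);k[y:y+h,x:x+w]=1;m=m&k
    v,u=np.nonzero(m);c=(u.mean(),v.mean())
    print(cam,color,len(u),np.round(c,1),(u.min(),u.max(),v.min(),v.max()),np.round(atz(cam,c,z,P),1));return c
E
python3 - <<'E'
from h import *
i=cv2.imread("pics/w2.png")[:,:,::-1].copy()
blob("wrist","red",(290,195,40,40),42,im=i);blob("wrist","blue",(290,140,40,40),42,im=i)
i=cv2.imread("pics/top.png")[:,:,::-1].copy()
blob("top","red",(350,220,25,25),42,im=i);blob("top","blue",(320,220,25,25),42,im=i)
E
```

```text
wrist red 213 [305.5 215.4] (np.int64(300), np.int64(311), np.int64(206), np.int64(224)) [ 559.  -211.4   42. ]
wrist blue 265 [303.2 159.8] (np.int64(296), np.int64(310), np.int64(150), np.int64(169)) [ 554.7 -138.7   42. ]
top red 75 [364.1 231. ] (np.int64(359), np.int64(369), np.int64(228), np.int64(234)) [ 557.8 -211.7   42. ]
top blue 83 [331.2 232. ] (np.int64(326), np.int64(336), np.int64(228), np.int64(236)) [ 553.9 -139.9   42. ]
```

Call:
{"fn": "servo_tool", "kwargs": {
  "plan": [
    {"x": -0.0145,"y": -0.006,"z": 0.037,"turn": -0.014,"grip": 0.05},
    {"x": -0.0145,"y": -0.006,"z": 0.037,"turn": 0,"grip": 0.05},
    {"x": -0.0145,"y": -0.006,"z": 0.037,"turn": 0,"grip": 0.05},
    {"x": 0,"y": 0,"z": 0,"turn": 0,"grip": 0.05}
  ]
}}

```text
time: 3.92
ee_pos: [561.4, -212.5, 90.0]
tcp_rot: [0.691, 0.723, 0.001, 0.005]
wrist_force: [0.1, -0.5, 0.3]
width: 57.8
```

Run:
```python
from h import *
tool([558.5,-211.5,47],np.radians(93.3))
P=eyes.camera_params("wrist")
i=eyes.get_image("wrist");cv2.imwrite("pics/w3.png",i[:,:,::-1])
```

```text
t 3.92 pos [ 561.4 -212.5   90. ] head deg 92.6 shift [ 1.4 -3.2 43. ] turn -0.012 F [ 0.1 -0.5  0.3] w 57.8
```

View pics/w3.png

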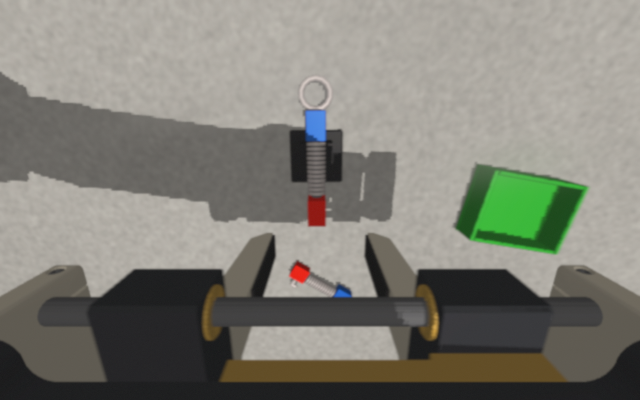

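Run:
```python
from h import *
i=cv2.imread("pics/w3.png")[:,:,::-1].copy()
blob("wrist","red",(300,190,40,40),40,im=i);blob("wrist","blue",(300,100,40,45),43,im=i)
```

```text
wrist red 477 [316.2 211. ] (np.int64(308), np.int64(324), np.int64(196), np.int64(225)) [ 561.6 -211.2   40. ]
wrist blue 602 [315.1 126.1] (np.int64(305), np.int64(326), np.int64(111), np.int64(141)) [ 557.6 -138.1   43. ]
```

Call:
{"fn": "servo_tool", "kwargs": {
  "plan": [
    {"x": 0.001,"y": -0.0005,"z": 0.022,"turn": -0.01,"grip": 0.05},
    {"x": 0,"y": 0,"z": 0.021,"turn": 0,"grip": 0.05},
    {"x": 0,"y": 0,"z": 0,"turn": 0,"grip": 0.05}
  ]
}}

```text
time: 4.35
ee_pos: [571.0, -207.6, 55.3]
tcp_rot: [0.685, 0.728, 0.007, 0.013]
wrist_force: [0.5, 0.7, -0.5]
width: 49.6
```

Call:
{"fn": "servo_tool", "kwargs": {
  "plan": [
    {"x": 0,"y": 0,"z": 0,"turn": 0,"grip": 0.008},
    {"x": 0,"y": 0,"z": 0,"turn": 0,"grip": 0.008},
    {"x": 0,"y": 0,"z": 0,"turn": 0,"grip": 0.008},
    {"x": 0,"y": 0,"z": 0,"turn": 0,"grip": 0.008},
    {"x": 0,"y": 0,"z": 0,"turn": 0,"grip": 0.008},
    {"x": 0,"y": 0,"z": 0,"turn": 0,"grip": 0.008}
  ],
  "grip_force": 45
}}

```text
time: 5.1
ee_pos: [574.8, -207.2, 60.6]
tcp_rot: [0.685, 0.728, 0.009, 0.017]
wrist_force: [0.2, 0.6, -0.8]
width: 7.9
```

Run:
```python
from h import *
tool([560.5,-211.5,47],np.radians(93.3))
s=arm.observe();print(np.round(s["joints"],3),np.round(Ro.from_quat(s["tcp_rot"]).as_matrix(),3))
i=eyes.get_image("wrist");cv2.imwrite("pics/w4.png",i[:,:,::-1])
blob("wrist","red",(280,170,80,70),40,im=i);blob("wrist","blue",(280,80,80,65),43,im=i)
```

```text
t 5.1 pos [ 574.8 -207.2   60.6] head deg 93.5 shift [ -3.3 -15.   13.1] turn 0.003 F [ 0.2  0.6 -0.8] w 7.9
[ 0.505  0.719 -0.317  1.722  0.317  0.712  0.088] [[-0.06   0.997  0.037]
 [ 0.998  0.061 -0.009]
 [-0.011  0.037 -0.999]]
wrist red 428 [296.5 224.1] (np.int64(287), np.int64(307), np.int64(212), np.int64(239)) [ 557.7 -207.6   40. ]
wrist blue 641 [295.4 130.7] (np.int64(284), np.int64(308), np.int64(117), np.int64(144)) [ 554.6 -136.7   43. ]
```

View pics/w4.png

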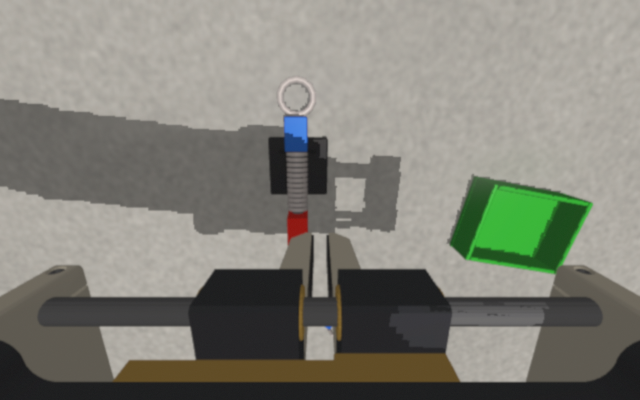

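Call:
{"fn": "servo_tool", "kwargs": {
  "plan": [
    {"x": 0,"y": 0,"z": -0.02,"turn": 0,"grip": 0.008},
    {"x": 0,"y": 0,"z": -0.02,"turn": 0,"grip": 0.008},
    {"x": 0,"y": 0,"z": 0,"turn": 0,"grip": 0.05}
  ]
}}

```text
time: 5.52
ee_pos: [572.6, -206.8, 100.6]
tcp_rot: [0.685, 0.728, 0.009, 0.016]
wrist_force: [-0.6, 0.2, 0.0]
width: 14.0
```

Call:
{"fn": "servo_tool", "kwargs": {
  "plan": [
    {"x": 0,"y": 0,"z": 0,"turn": 0,"grip": 0.05}
  ]
}}

```text
time: 5.65
ee_pos: [572.1, -206.8, 99.8]
tcp_rot: [0.685, 0.728, 0.009, 0.015]
wrist_force: [0.4, 0.9, -0.2]
width: 23.5
```

Call:
{"fn": "servo_tool", "kwargs": {
  "plan": [
    {"x": 0,"y": 0,"z": 0,"turn": 0,"grip": 0.05}
  ]
}}

```text
time: 5.78
ee_pos: [571.6, -206.6, 99.0]
tcp_rot: [0.685, 0.728, 0.008, 0.015]
wrist_force: [0.4, -0.0, -0.4]
width: 33.0
```

Run:
```python
from h import *
tool([560,-211.5,47],np.radians(93.3))
s=arm.observe();print(np.round(s["joints"],3),np.round(s["joint_vel"],3),np.round(s["tau"],1))
```

```text
t 5.78 pos [ 571.6 -206.6   99. ] head deg 93.5 shift [ -3.7 -13.5  51.6] turn 0.003 F [ 0.4 -0.  -0.4] w 33.0
[ 0.52   0.667 -0.339  1.696  0.292  0.794  0.11 ] [-0.     0.01   0.004  0.011  0.001 -0.002  0.   ] [  0.  -44.1  -3.5 -13.3  -0.   -0.1  -0. ]
```

Run:
```python
from h import *
s=arm.observe();R=Ro.from_quat(s["tcp_rot"]).as_matrix()
for w in (s["width"]/2,-s["width"]/2):
  for z in (3,22): print(w,z,np.round(proj("wrist",s["ee_pos"]+R@np.array([0,w,z]))))
T=np.array(eyes.camera_params("wrist")["camera_from_world"]);c=-T[:3,:3].T@T[:3,3];print("cam",c,"in tool",R.T@(c-s["ee_pos"]),"view in tool",R.T@T[2,:3])
i=eyes.get_image("side");cv2.imwrite("pics/s1.png",i[:,:,::-1])
print(proj("side",[560,-211,33]),proj("side",s["ee_pos"]))
print(trace("spring","wrist")[0]["extent"])
```

```text
16.52163544785718 3 [342. 234.]
16.52163544785718 22 [340. 224.]
-16.52163544785718 3 [296. 234.]
-16.52163544785718 22 [298. 224.]
cam [ 561.17041841 -123.37703829  280.67348231] in tool [  81.98045148    0.50283208 -182.56939582] view in tool [-2.91358692e-01 -6.65736282e-04  9.56613647e-01]
[318.21953113 257.35779913] [321.45122996 231.54491331]
[275.7, 78.1, 41.7, 167.7]
```

View pics/s1.png

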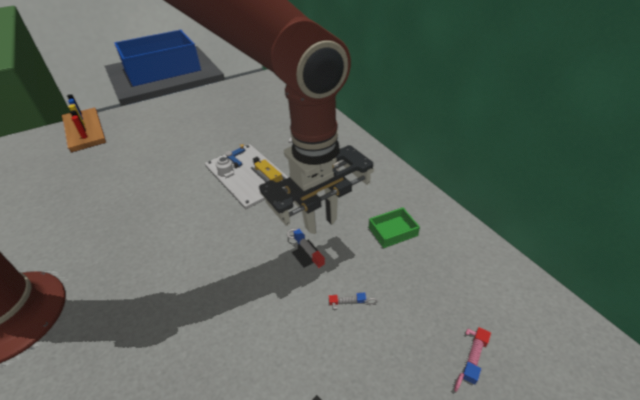

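Run:
```python
from h import *
i=cv2.imread("pics/s1.png");k=6
s=arm.observe();R=Ro.from_quat(s["tcp_rot"]).as_matrix()
x0,y0=255,150
i=cv2.resize(i[y0:y0+100,x0:x0+130],None,fx=k,fy=k,interpolation=2)
for w in (s["width"]/2,-s["width"]/2):
  for z,c in ((-59,(255,0,255)),(3,(0,255,255)),(22,(0,255,0))):
    p=(proj("side",s["ee_pos"]+R@np.array([0,w,z]))-[x0,y0])*k;cv2.circle(i,tuple(int(v) for v in p),5,c,-1)
cv2.imwrite("pics/s1c.png",i)
w=eyes.get_image("wrist")
for ww in (s["width"]/2,-s["width"]/2):
  for z,c in ((-40,(255,0,0)),(3,(0,255,255)),(22,(0,255,0))):
    cv2.circle(w,tuple(int(v) for v in proj("wrist",s["ee_pos"]+R@np.array([0,ww,z]))),3,c,-1)
w=cv2.resize(w[60:320,180:460,::-1],None,fx=2,fy=2)
cv2.imwrite("pics/s1d.png",w)
o=np.zeros((600,800,3),np.uint8); a=cv2.resize(i,(400,308));b=cv2.resize(w,(400,371)); o=np.hstack([np.vstack([a,np.zeros((63,400,3),np.uint8)]),b]);cv2.imwrite("pics/s1e.png",o)
tool([0,0,0])
```

```text
t 5.92 pos [ 571.7 -206.6   99.1] head deg 93.5 shift [ 241.7 -561.    78.6] turn None F [-0.2  0.8 -0.6] w 45.4
```

View pics/s1e.png

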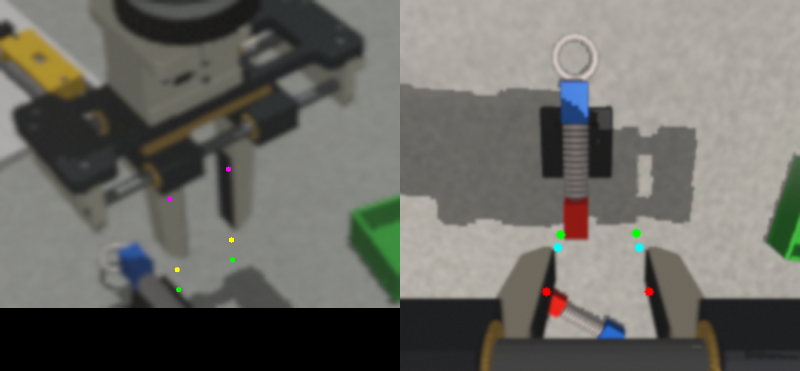

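Call:
{"fn": "servo_tool", "kwargs": {
  "plan": [
    {"x": -0.004,"y": -0.012,"z": 0.01,"turn": 0,"grip": 0.05}
  ]
}}

```text
time: 6.05
ee_pos: [561.3, -210.9, 88.8]
tcp_rot: [0.685, 0.729, 0.009, 0.015]
wrist_force: [0.8, -0.1, -1.7]
width: 49.6
```

Call:
{"fn": "servo_tool", "kwargs": {
  "plan": [
    {"x": 0,"y": 0,"z": 0.012,"turn": 0,"grip": 0.05}
  ]
}}

```text
time: 6.18
ee_pos: [559.8, -212.3, 75.7]
tcp_rot: [0.685, 0.728, 0.008, 0.015]
wrist_force: [0.0, -0.4, -0.7]
width: 50.0
```

Call:
{"fn": "servo_tool", "kwargs": {
  "plan": [
    {"x": 0,"y": 0,"z": 0.01,"turn": 0,"grip": 0.05}
  ]
}}

```text
time: 6.3
ee_pos: [559.7, -212.3, 64.5]
tcp_rot: [0.685, 0.728, 0.008, 0.014]
wrist_force: [0.7, -0.9, 0.1]
width: 50.1
```

Run:
```python
from h import *
tool([560,-211.5,47],np.radians(93.3))
s=arm.observe();print(np.round(s["joints"],3),np.round(s["joint_vel"],3),np.round(s["tau"],1))
```

```text
t 6.3 pos [ 559.7 -212.3   64.5] head deg 93.4 shift [ 0.9 -0.2 17.5] turn 0.002 F [ 0.7 -0.9  0.1] w 50.1
[ 0.526  0.701 -0.32   1.75   0.316  0.707  0.101] [-0.026  0.117  0.062  0.069  0.062 -0.172 -0.047] [  0.3 -44.6  -3.4 -12.   -0.1   0.    0. ]
```

Call:
{"fn": "servo_tool", "kwargs": {
  "plan": [
    {"x": 0,"y": 0,"z": 0.006,"turn": 0,"grip": 0.05}
  ]
}}

```text
time: 6.42
ee_pos: [559.4, -212.2, 57.3]
tcp_rot: [0.686, 0.728, 0.008, 0.014]
wrist_force: [0.4, 0.4, -0.1]
width: 49.7
```

Call:
{"fn": "servo_tool", "kwargs": {
  "plan": [
    {"x": 0,"y": 0,"z": 0.005,"turn": 0,"grip": 0.05}
  ]
}}

```text
time: 6.55
ee_pos: [559.7, -212.1, 51.7]
tcp_rot: [0.685, 0.728, 0.008, 0.014]
wrist_force: [0.4, -0.1, 0.0]
width: 49.7
```

Call:
{"fn": "servo_tool", "kwargs": {
  "plan": [
    {"x": 0,"y": 0,"z": 0.004,"turn": 0,"grip": 0.05}
  ]
}}

```text
time: 6.68
ee_pos: [560.0, -212.0, 47.3]
tcp_rot: [0.685, 0.728, 0.008, 0.014]
wrist_force: [-0.4, -0.8, 0.0]
width: 50.0
```

Run:
```python
from h import *
tool([560,-211.5,47],np.radians(93.3))
s=arm.observe();print(np.round(s["joints"],3),np.round(s["joint_vel"],3),np.round(s["tau"],1))
w=eyes.get_image("wrist");R=Ro.from_quat(s["tcp_rot"]).as_matrix()
for ww in (s["width"]/2,-s["width"]/2):
  for z,c in ((3,(0,255,255)),(22,(0,255,0))):
    cv2.circle(w,tuple(int(v) for v in proj("wrist",s["ee_pos"]+R@np.array([0,ww,z]))),2,c,-1)
i=eyes.get_image("side");k=4;x0,y0=255,170
i=cv2.resize(i[y0:y0+100,x0:x0+100],None,fx=k,fy=k,interpolation=2)
for w_ in (s["width"]/2,-s["width"]/2):
  for z,c in ((-59,(255,0,255)),(3,(0,255,255)),(22,(0,255,0))):
    p=(proj("side",s["ee_pos"]+R@np.array([0,w_,z]))-[x0,y0])*k;cv2.circle(i,tuple(int(v) for v in p),4,c,-1)
cv2.imwrite("pics/s2.png",np.hstack([i,cv2.resize(w[100:300,220:420],(400,400))])[:,:,::-1])
```

```text
t 6.67 pos [ 560.  -212.    47.3] head deg 93.5 shift [ 0.5 -0.   0.3] turn 0.003 F [-0.4 -0.8  0. ] w 50.0
[ 0.518  0.725 -0.31   1.76   0.326  0.675  0.092] [-0.016  0.047  0.02   0.017  0.024 -0.071 -0.019] [  0.1 -44.6  -3.3 -11.5  -0.   -0.    0. ]
```

View pics/s2.png

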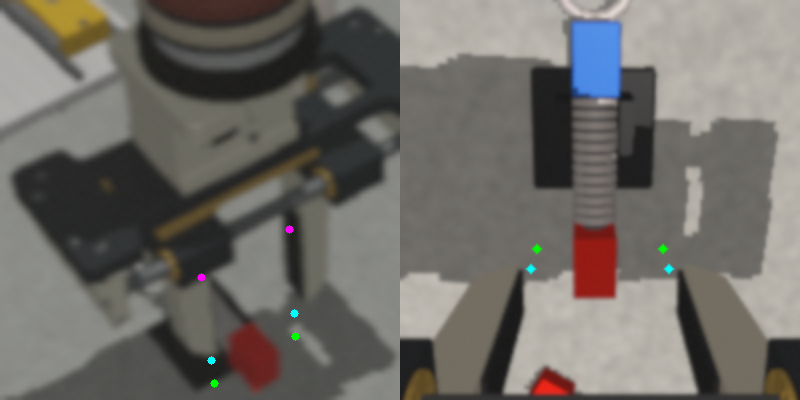

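Call:
{"fn": "servo_tool", "kwargs": {
  "plan": [
    {"x": 0,"y": 0,"z": 0,"turn": 0,"grip": 0.012},
    {"x": 0,"y": 0,"z": 0,"turn": 0,"grip": 0.012},
    {"x": 0,"y": 0,"z": 0,"turn": 0,"grip": 0.012},
    {"x": 0,"y": 0,"z": 0,"turn": 0,"grip": 0.012}
  ],
  "grip_force": 10
}}

```text
time: 7.28
ee_pos: [560.5, -212.0, 48.2]
tcp_rot: [0.685, 0.728, 0.008, 0.014]
wrist_force: [0.5, 0.1, -0.4]
width: 14.8
```

Call:
{"fn": "servo_tool", "kwargs": {
  "plan": [
    {"x": 0,"y": 0,"z": 0,"turn": 0,"grip": 0.01}
  ]
}}

```text
time: 7.4
ee_pos: [560.5, -212.1, 48.3]
tcp_rot: [0.685, 0.728, 0.008, 0.014]
wrist_force: [-0.3, -0.3, -0.1]
width: 10.3
```

Call:
{"fn": "servo_tool", "kwargs": {
  "plan": [
    {"x": 0,"y": 0,"z": 0,"turn": 0,"grip": 0.01},
    {"x": 0,"y": 0,"z": -0.002,"turn": 0,"grip": 0.01}
  ]
}}

```text
time: 7.65
ee_pos: [560.3, -212.1, 50.3]
tcp_rot: [0.685, 0.728, 0.008, 0.014]
wrist_force: [0.4, -0.2, -0.1]
width: 9.8
```

Run:
```python
from h import *
tool([560,-211.5,47],np.radians(93.3))
s=arm.observe();R=Ro.from_quat(s["tcp_rot"]).as_matrix()
w=eyes.get_image("wrist")
i=eyes.get_image("side");k=4;x0,y0=255,170
i=cv2.resize(i[y0:y0+100,x0:x0+100],None,fx=k,fy=k,interpolation=2)
cv2.imwrite("pics/s3.png",np.hstack([i,cv2.resize(w[100:300,220:420],(400,400))])[:,:,::-1])
```

```text
t 7.65 pos [ 560.3 -212.1   50.3] head deg 93.5 shift [ 0.6 -0.4  3.2] turn 0.003 F [ 0.4 -0.2 -0.1] w 9.8
```

View pics/s3.png

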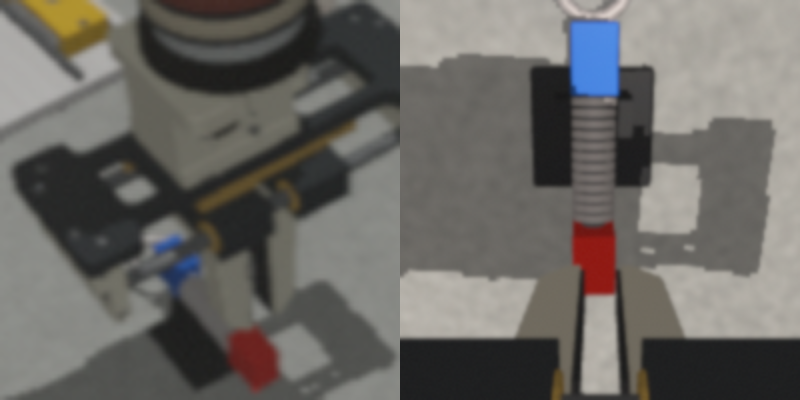

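Call:
{"fn": "servo_tool", "kwargs": {
  "plan": [
    {"x": 0,"y": -0.028,"z": -0.008,"turn": 0,"grip": 0.01},
    {"x": 0,"y": -0.028,"z": -0.002,"turn": 0,"grip": 0.01},
    {"x": 0,"y": 0,"z": 0.008,"turn": 0,"grip": 0.01},
    {"x": 0,"y": 0,"z": 0.012,"turn": 0,"grip": 0.01},
    {"x": 0,"y": 0,"z": 0.006,"turn": 0,"grip": 0.01}
  ]
}}

```text
time: 8.38
ee_pos: [507.5, -215.4, 31.9]
tcp_rot: [0.685, 0.728, 0.01, 0.016]
wrist_force: [-0.4, -0.0, -0.1]
width: 10.0
```

Call:
{"fn": "servo_tool", "kwargs": {
  "plan": [
    {"x": 0,"y": 0,"z": 0.005,"turn": 0,"grip": 0.01}
  ]
}}

```text
time: 8.5
ee_pos: [508.4, -215.1, 26.1]
tcp_rot: [0.685, 0.729, 0.01, 0.016]
wrist_force: [-0.2, -0.0, 0.2]
width: 10.0
```

Call:
{"fn": "servo_tool", "kwargs": {
  "plan": [
    {"x": 0,"y": 0,"z": 0.005,"turn": 0,"grip": 0.01}
  ]
}}

```text
time: 8.62
ee_pos: [509.1, -214.8, 20.5]
tcp_rot: [0.684, 0.729, 0.01, 0.016]
wrist_force: [-0.2, -0.4, -0.4]
width: 10.0
```

Call:
{"fn": "servo_tool", "kwargs": {
  "plan": [
    {"x": 0,"y": 0,"z": 0.004,"turn": 0,"grip": 0.01}
  ]
}}

```text
time: 8.75
ee_pos: [509.5, -214.7, 16.0]
tcp_rot: [0.684, 0.729, 0.011, 0.016]
wrist_force: [0.2, 0.1, 0.3]
width: 10.4
```

Call:
{"fn": "servo_tool", "kwargs": {
  "plan": [
    {"x": 0,"y": 0,"z": 0.004,"turn": 0,"grip": 0.01}
  ]
}}

```text
time: 8.88
ee_pos: [509.8, -214.7, 11.8]
tcp_rot: [0.684, 0.729, 0.011, 0.016]
wrist_force: [-0.2, 0.3, 0.1]
width: 9.7
```

Call:
{"fn": "servo_tool", "kwargs": {
  "plan": [
    {"x": 0,"y": 0,"z": 0.004,"turn": 0,"grip": 0.01}
  ]
}}

```text
time: 9.0
ee_pos: [510.0, -214.8, 7.6]
tcp_rot: [0.684, 0.729, 0.011, 0.016]
wrist_force: [0.6, -0.2, 0.4]
width: 10.5
```

Call:
{"fn": "servo_tool", "kwargs": {
  "plan": [
    {"x": 0,"y": 0,"z": 0.004,"turn": 0,"grip": 0.01}
  ]
}}

```text
time: 9.12
ee_pos: [510.2, -214.9, 3.4]
tcp_rot: [0.684, 0.729, 0.011, 0.016]
wrist_force: [0.3, 0.6, 0.4]
width: 10.3
```

Call:
{"fn": "servo_tool", "kwargs": {
  "plan": [
    {"x": 0,"y": 0,"z": 0.004,"turn": 0,"grip": 0.01}
  ]
}}

```text
time: 9.25
ee_pos: [510.4, -215.0, -0.8]
tcp_rot: [0.684, 0.729, 0.011, 0.017]
wrist_force: [-0.1, -0.0, 0.6]
width: 10.1
```

Call:
{"fn": "servo_tool", "kwargs": {
  "plan": [
    {"x": 0,"y": 0,"z": 0.004,"turn": 0,"grip": 0.01}
  ]
}}

```text
time: 9.38
ee_pos: [510.6, -215.0, -5.0]
tcp_rot: [0.684, 0.729, 0.011, 0.017]
wrist_force: [-0.6, 0.1, 0.3]
width: 10.0
```

Call:
{"fn": "servo_tool", "kwargs": {
  "plan": [
    {"x": 0,"y": 0,"z": 0.003,"turn": 0,"grip": 0.01}
  ]
}}

```text
time: 9.5
ee_pos: [510.7, -215.1, -8.3]
tcp_rot: [0.684, 0.729, 0.011, 0.017]
wrist_force: [-0.8, -0.5, -0.7]
width: 10.0
```

Run:
```python
from h import *
tool([560,-211.5,47],np.radians(93.3))
s=arm.observe();R=Ro.from_quat(s["tcp_rot"]).as_matrix()
print(np.round(s["joints"],4))
P=eyes.camera_params("wrist");w=eyes.get_image("wrist");cv2.imwrite("pics/w5.png",w[:,:,::-1])
blob("wrist","red",(250,120,200,100),40,P,w);blob("wrist","blue",(250,60,200,80),40,P,w)
for cy in "": pass
```

```text
t 9.5 pos [ 510.7 -215.1   -8.3] head deg 93.6 shift [ -0.1  51.5 -53.3] turn 0.005 F [-0.8 -0.5 -0.7] w 10.0
[ 0.5266  0.76   -0.2541  1.9242  0.3826  0.4636  0.0644]h.py:26: RuntimeWarning: Mean of empty slice.
  v,u=np.nonzero(m);c=(u.mean(),v.mean())
  ret = ret.dtype.type(ret / rcount)
Traceback (most recent call last):
  File "h.py", line 27, in blob
    print(cam,color,len(u),np.round(c,1),(u.min(),u.max(),v.min(),v.max()),np.round(atz(cam,c,z,P),1));return c
                                          ~~~~~^^
ValueError: zero-size array to reduction operation minimum which has no identity
```

Call:
{"fn": "servo_tool", "kwargs": {
  "plan": [
    {"x": 0,"y": 0,"z": 0.002,"turn": 0,"grip": 0.01}
  ]
}}

```text
time: 9.68
ee_pos: [510.7, -215.0, -10.7]
tcp_rot: [0.684, 0.729, 0.011, 0.016]
wrist_force: [-0.9, 0.4, 0.3]
width: 9.7
```

Call:
{"fn": "servo_tool", "kwargs": {
  "plan": [
    {"x": 0,"y": 0,"z": 0.002,"turn": 0,"grip": 0.01}
  ]
}}

```text
time: 9.8
ee_pos: [510.8, -215.0, -12.8]
tcp_rot: [0.684, 0.729, 0.011, 0.016]
wrist_force: [-0.1, 0.2, 0.2]
width: 9.7
```

Call:
{"fn": "servo_tool", "kwargs": {
  "plan": [
    {"x": 0,"y": 0,"z": 0.002,"turn": 0,"grip": 0.01}
  ]
}}

```text
time: 9.93
ee_pos: [510.9, -215.1, -14.8]
tcp_rot: [0.684, 0.729, 0.011, 0.016]
wrist_force: [-0.0, -0.2, 0.2]
width: 9.8
```

Call:
{"fn": "servo_tool", "kwargs": {
  "plan": [
    {"x": 0,"y": 0,"z": 0.002,"turn": 0,"grip": 0.01}
  ]
}}

```text
time: 10.05
ee_pos: [511.0, -215.1, -16.0]
tcp_rot: [0.684, 0.729, 0.01, 0.017]
wrist_force: [-3.9, 0.9, 18.7]
width: 9.8
```

Call:
{"fn": "servo_tool", "kwargs": {
  "plan": [
    {"x": 0,"y": 0,"z": -0.03,"turn": 0,"grip": 0.045},
    {"x": 0,"y": 0,"z": -0.035,"turn": 0,"grip": 0.045},
    {"x": 0,"y": 0.026,"z": 0,"turn": 0,"grip": 0.045},
    {"x": 0.002,"y": 0.025,"z": 0,"turn": 0,"grip": 0.045},
    {"x": 0,"y": 0,"z": 0,"turn": 0,"grip": 0.045}
  ]
}}

```text
time: 10.68
ee_pos: [559.7, -209.6, 53.1]
tcp_rot: [0.685, 0.729, 0.01, 0.016]
wrist_force: [-0.4, -0.7, 0.1]
width: 45.1
```

Run:
```python
from h import *
tool([560.5,-211.5,10],np.radians(93.3))
P=eyes.camera_params("wrist");w=eyes.get_image("wrist");cv2.imwrite("pics/w6.png",w[:,:,::-1])
blob("wrist","red",(270,180,100,65),42,P,w);blob("wrist","blue",(250,60,200,120),43,P,w)
```

```text
t 10.68 pos [ 559.7 -209.6   53.1] head deg 93.5 shift [-1.5 -0.9 43.1] turn 0.004 F [-0.4 -0.7  0.1] w 45.1
wrist red 587 [316.3 229.3] (np.int64(307), np.int64(326), np.int64(213), np.int64(244)) [ 557.9 -209.6   42. ]
wrist blue 862 [317. 133.] (np.int64(305), np.int64(329), np.int64(115), np.int64(151)) [ 554.3 -139.3   43. ]
```

Call:
{"fn": "servo_tool", "kwargs": {
  "plan": [
    {"x": -0.001,"y": -0.0015,"z": 0.016,"turn": 0,"grip": 0.045},
    {"x": 0,"y": 0,"z": 0.012,"turn": 0,"grip": 0.045}
  ]
}}

```text
time: 10.98
ee_pos: [554.7, -212.5, 22.9]
tcp_rot: [0.686, 0.728, 0.008, 0.015]
wrist_force: [-0.6, -0.3, -0.5]
width: 44.8
```

Call:
{"fn": "servo_tool", "kwargs": {
  "plan": [
    {"x": 0,"y": 0,"z": 0.008,"turn": 0,"grip": 0.045},
    {"x": 0,"y": 0,"z": 0.004,"turn": 0,"grip": 0.045}
  ]
}}

```text
time: 11.22
ee_pos: [552.8, -212.7, 8.2]
tcp_rot: [0.686, 0.728, 0.007, 0.013]
wrist_force: [-0.2, 1.2, 0.1]
width: 45.4
```

Call:
{"fn": "servo_tool", "kwargs": {
  "plan": [
    {"x": 0.001,"y": 0.004,"z": -0.001,"turn": 0,"grip": 0.045},
    {"x": 0,"y": 0,"z": 0,"turn": 0,"grip": 0.03},
    {"x": 0,"y": 0,"z": 0,"turn": 0,"grip": 0.022},
    {"x": 0,"y": 0,"z": 0,"turn": 0,"grip": 0.012},
    {"x": 0,"y": 0,"z": 0,"turn": 0,"grip": 0.012},
    {"x": 0,"y": 0,"z": 0,"turn": 0,"grip": 0.012}
  ],
  "grip_force": 40
}}

```text
time: 11.98
ee_pos: [557.8, -211.3, 10.0]
tcp_rot: [0.686, 0.728, 0.007, 0.014]
wrist_force: [0.5, -0.1, -1.1]
width: 15.9
```

Call:
{"fn": "servo_tool", "kwargs": {
  "plan": [
    {"x": 0,"y": 0,"z": -0.01,"turn": 0,"grip": 0.012},
    {"x": 0,"y": 0,"z": -0.02,"turn": 0,"grip": 0.012},
    {"x": 0,"y": 0,"z": -0.04,"turn": 0,"grip": 0.012},
    {"x": 0,"y": 0,"z": -0.04,"turn": 0,"grip": 0.012},
    {"x": 0.02,"y": 0,"z": 0,"turn": 0,"grip": 0.012},
    {"x": 0.045,"y": 0,"z": 0,"turn": 0,"grip": 0.012},
    {"x": 0.045,"y": 0,"z": 0,"turn": 0,"grip": 0.012},
    {"x": 0.045,"y": 0,"z": 0,"turn": -0.045,"grip": 0.012},
    {"x": 0.045,"y": 0,"z": 0,"turn": -0.045,"grip": 0.012},
    {"x": 0.045,"y": 0,"z": 0,"turn": 0,"grip": 0.012},
    {"x": 0.025,"y": 0,"z": 0,"turn": 0,"grip": 0.012},
    {"x": 0,"y": 0,"z": 0,"turn": 0,"grip": 0.012}
  ]
}}

```text
time: 13.48
ee_pos: [511.2, 73.8, 109.9]
tcp_rot: [0.648, 0.762, -0.003, 0.0]
wrist_force: [-0.6, -0.7, -2.2]
width: 16.0
```

Run:
```python
from h import *
tool([540,60,130],np.radians(98.7))
P=eyes.camera_params("wrist");w=eyes.get_image("wrist");cv2.imwrite("pics/w7.png",w[:,:,::-1])
for l,z in dict(anchor_rear=31,rest_top=31,post_top=37,fixture=0).items():
  for c in ("wrist","top"):
    for r in pinpoint(l,c)[:2]: print(l,c,np.round(r["xy"]),round(r["conf"],2),np.round(atz(c,r["xy"],z,P if c=="wrist" else None),1))
for c in ("wrist","side"):
    for l in ("red_grip","blue_grip","eye","hook_tip"):
        for r in pinpoint(l,c)[:1]: print(l,c,np.round(r["xy"]),round(r["conf"],2))
```

```text
t 13.47 pos [511.2  73.8 109.9] head deg 99.3 shift [-18.3  26.1 -20.1] turn 0.01 F [-0.6 -0.7 -2.2] w 16.0
anchor_rear wrist [413. 203.] 0.64 [601.4  87.9  31. ]
anchor_rear top [228. 207.] 0.9 [604.4  89.1  31. ]
rest_top wrist [319. 137.] 0.57 [500.7 135.6  31. ]
rest_top wrist [423. 111.] 0.56 [588.7 172.5  31. ]
rest_top top [189. 212.] 0.6 [591.5 175.4  31. ]
rest_top top [174. 141.] 0.35 [752.  220.3  31. ]
post_top wrist [439.   8.] 0.95 [578.2 249.5  37. ]
post_top top [156. 216.] 0.75 [580.3 245.   37. ]
fixture wrist [415. 110.] 0.65 [591.1 173.8   0. ]
fixture top [191. 216.] 0.75 [587.2 177.7   0. ]
fixture top [360. 152.] 0.42 [ 745.2 -204.9    0. ]
red_grip wrist [319. 250.] 0.59
blue_grip wrist [321. 137.] 0.84
eye wrist [320.  89.] 0.6
hook_tip wrist [319. 233.] 0.67
red_grip side [332. 299.] 0.76
blue_grip side [473. 375.] 0.61
eye side [460. 384.] 0.69
hook_tip side [466. 330.] 0.63
```

View pics/w7.png

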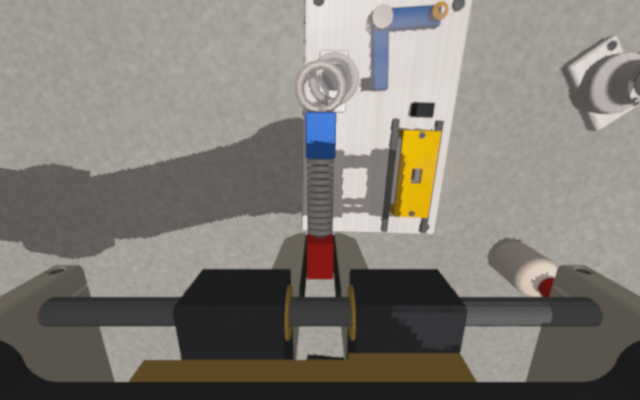

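Run:
```python
from h import *
w=cv2.imread("pics/w7.png")[:,:,::-1].copy()
H,S,V=cv2.split(cv2.cvtColor(w,cv2.COLOR_RGB2HSV))
m=((H>15)&(H<32)&(S>120)&(V>60)).astype(np.uint8);m[:, :385]=0;m[:, 450:]=0;m[:125]=0;m[230:]=0
h=(m[155:200,400:432]==0);n,l,st,c=cv2.connectedComponentsWithStats(h.astype(np.uint8))
for k in range(1,n): print("hole?",st[k],c[k]+[400,155])
cs,_=cv2.findContours(m,0,2);big=max(cs,key=cv2.contourArea);print(cv2.minAreaRect(big))
pl=cv2.boxPoints(cv2.minAreaRect(big));print("plate corners",np.round([atz("wrist",p,31) for p in pl],1)[:,:2], atz("wrist",cv2.minAreaRect(big)[0],31))
for n_,p,z in (("hole",(417,176),31),("post",(439,10),37),("rest",(423,109),31)): print(n_,np.round(atz("wrist",p,z),1))
print("red", np.round(atz("wrist",(320,256),109.9+34),1))
# plate end-block bolts etc
cv2.imwrite("pics/w7c.png",cv2.resize(w[120:240,370:450,::-1],None,fx=5,fy=5,interpolation=cv2.INTER_CUBIC))
```

```text
hole? [ 11  14  10  14 114] [415.9122807 175.5877193]
hole? [31 40  1  5  5] [431. 197.]
((414.80596923828125, 172.61671447753906), (41.54196548461914, 89.67664337158203), 6.842772960662842)
plate corners [[584.6  67.4]
 [574.8 153.1]
 [613.1 154.6]
 [626.9  68.6]] [599.5048468  113.00390372  31.        ]
hole [602.4 110.1  31. ]
post [583.  244.4  37. ]
rest [592.1 170.3  31. ]
red [514.2  72.1 143.9]
```

View pics/w7c.png

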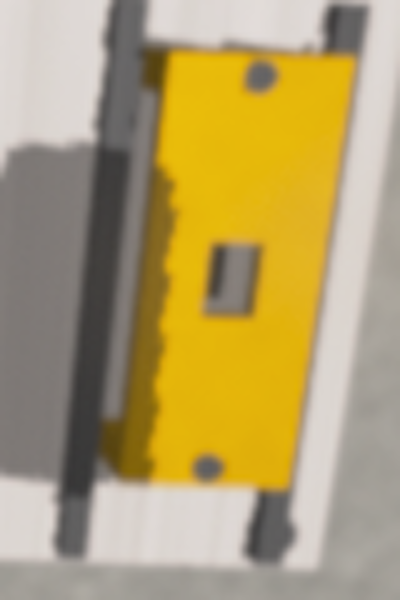

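Call:
{"fn": "servo_tool", "kwargs": {
  "plan": [
    {"x": 0,"y": 0.015,"z": 0.01,"turn": 0.01,"grip": 0.012},
    {"x": 0,"y": 0.015,"z": 0.01,"turn": 0,"grip": 0.012},
    {"x": 0,"y": 0,"z": 0,"turn": 0,"grip": 0.012},
    {"x": 0,"y": 0,"z": 0,"turn": 0,"grip": 0.012}
  ]
}}

```text
time: 14.82
ee_pos: [546.2, 75.2, 88.8]
tcp_rot: [0.654, 0.756, -0.002, 0.002]
wrist_force: [0.0, -0.5, -3.0]
width: 15.5
```

```bash
cat > look.py <<'E'
from h import *
def look(name):
    w=None
    s0=arm.observe()["ee_pos"];P=eyes.camera_params("wrist");w=eyes.get_image("wrist");cv2.imwrite("pics/"+name,w[:,:,::-1]);s1=arm.observe()["ee_pos"];print("moved",np.round(np.array(s1)-s0,1))
    H,S,V=cv2.split(cv2.cvtColor(w,cv2.COLOR_RGB2HSV))
    m=((H>15)&(H<32)&(S>150)&(V>60)).astype(np.uint8);m[300:]=0
    cs,_=cv2.findContours(m,0,2);big=max(cs,key=cv2.contourArea);f=np.zeros_like(m);cv2.drawContours(f,[big],-1,1,-1)
    n,l,st,c=cv2.connectedComponentsWithStats(f&(1-m))
    pts=[]
    for k in range(1,n):
        if st[k][4]>15: p=atz("wrist",c[k],31,P);pts.append(p);print("hole/rivet",st[k][2:],np.round(c[k],1),np.round(p[:2],1))
    for r in pinpoint("post_top","wrist")[:1]: print("post",np.round(r["xy"]),round(r["conf"],2),np.round(atz("wrist",r["xy"],37,P),1))
    m=((H<8)|(H>172))&(S>150)&(V>60);m[:,:290]=0;m[:,350:]=0;m[300:]=0
    v,u=np.nonzero(m);z=s0[2]+34;a=atz("wrist",(u.mean(),v.min()),z,P);print("red",u.min(),u.max(),v.min(),v.max());tf=Ro.from_quat(arm.observe()["tcp_rot"]).as_matrix()
    for vv in (v.min(),v.max()+1):print("red top edge, tool frame",np.round(tf.T@(atz("wrist",(u.mean()+.5,vv),z,P)-s0),1))
    tool([600,100,100])
E
python3 -c "
from look import *
look('w8.png')"
```

```text
moved [ 0.  -0.1  0.1]
hole/rivet [ 7  7 40] [388.1 129.8] [593.1 152.7]
hole/rivet [ 13  17 175] [384.1 174.4] [597.9 115. ]
red 306 333 235 278
red top edge, tool frame [ 15.6   0.6 -34.1]
red top edge, tool frame [-13.6   0.6 -33.9]
t 14.93 pos [546.2  75.1  89.1] head deg 98.3 shift [ 16.8  56.8 -11. ] turn None F [-0.  -0.3 -2.9] w 15.9
```

Call:
{"fn": "servo_tool", "kwargs": {
  "plan": [
    {"x": 0.01,"y": 0.019,"z": 0,"turn": 0,"grip": 0.012},
    {"x": 0.01,"y": 0.019,"z": 0,"turn": 0,"grip": 0.012},
    {"x": 0.01,"y": 0.019,"z": 0,"turn": 0,"grip": 0.012},
    {"x": 0,"y": 0,"z": 0.01,"turn": 0,"grip": 0.012},
    {"x": 0,"y": 0,"z": 0.01,"turn": 0,"grip": 0.012},
    {"x": 0,"y": 0,"z": 0.01,"turn": 0,"grip": 0.012},
    {"x": 0,"y": 0,"z": 0,"turn": 0,"grip": 0.012}
  ]
}}

```text
time: 15.8
ee_pos: [594.6, 109.9, 56.7]
tcp_rot: [0.655, 0.756, -0.006, 0.001]
wrist_force: [0.3, -0.3, -3.1]
width: 15.8
```

```bash
python3 -c "
from look import *
tool([598.1,113.3,45],np.radians(98))
P=eyes.camera_params('wrist')
for l,z in dict(post_top=37,anchor_rear=31,rest_top=31).items():
  for r in pinpoint(l,'wrist')[:1]: print(l,r['xy'],r['conf'],atz('wrist',r['xy'],z,P))
save('wrist','w9.png')
"
```

```text
t 15.8 pos [594.6 109.9  56.7] head deg 98.2 shift [ 3.   4.  11.7] turn 0.003 F [ 0.3 -0.3 -3.1] w 15.8
anchor_rear [382.7, 204.1] 0.91 [641.4459853  131.87947416  31.        ]
rest_top [388.7, 102.1] 0.62 [629.95058123 206.36596245  31.        ]
```

Call:
{"fn": "servo_tool", "kwargs": {
  "plan": [
    {"x": 0.003,"y": 0.004,"z": 0.006,"turn": 0,"grip": 0.012},
    {"x": 0,"y": 0,"z": 0.005,"turn": 0,"grip": 0.012},
    {"x": 0,"y": 0,"z": 0,"turn": 0,"grip": 0.012}
  ]
}}

```text
time: 16.38
ee_pos: [600.8, 114.9, 47.3]
tcp_rot: [0.655, 0.756, -0.003, 0.003]
wrist_force: [-0.1, -0.2, -2.7]
width: 15.9
```

```bash
python3 -c "
from look import *
tool([598.1,113.3,40],np.radians(98))
"
```

```text
t 16.38 pos [600.8 114.9  47.3] head deg 98.2 shift [-1.1 -2.8  7.3] turn 0.003 F [-0.1 -0.2 -2.7] w 15.9
```

Call:
{"fn": "servo_tool", "kwargs": {
  "plan": [
    {"x": -0.001,"y": -0.0025,"z": 0.004,"turn": 0,"grip": 0.012}
  ]
}}

```text
time: 16.5
ee_pos: [598.9, 113.9, 43.5]
tcp_rot: [0.655, 0.756, -0.003, 0.003]
wrist_force: [0.1, -0.3, -3.4]
width: 15.5
```

Call:
{"fn": "servo_tool", "kwargs": {
  "plan": [
    {"x": 0,"y": 0,"z": 0.003,"turn": 0,"grip": 0.012}
  ]
}}

```text
time: 16.62
ee_pos: [598.4, 113.4, 40.1]
tcp_rot: [0.655, 0.756, -0.003, 0.003]
wrist_force: [0.6, -0.3, -2.5]
width: 15.8
```

Call:
{"fn": "servo_tool", "kwargs": {
  "plan": [
    {"x": 0,"y": 0,"z": 0.002,"turn": 0,"grip": 0.012}
  ]
}}

```text
time: 16.75
ee_pos: [598.3, 113.3, 37.8]
tcp_rot: [0.655, 0.756, -0.003, 0.003]
wrist_force: [0.3, -0.0, -2.0]
width: 15.2
```

Precisely on target; keep lowering gently.

Call:
{"fn": "servo_tool", "kwargs": {
  "plan": [
    {"x": 0,"y": 0,"z": 0.002,"turn": 0,"grip": 0.012}
  ]
}}

```text
time: 16.88
ee_pos: [598.3, 113.3, 35.7]
tcp_rot: [0.655, 0.756, -0.003, 0.003]
wrist_force: [-0.3, 0.3, -3.0]
width: 15.5
```

Call:
{"fn": "servo_tool", "kwargs": {
  "plan": [
    {"x": 0,"y": 0,"z": 0.002,"turn": 0,"grip": 0.012}
  ]
}}

```text
time: 17.0
ee_pos: [598.4, 113.3, 33.6]
tcp_rot: [0.655, 0.756, -0.003, 0.003]
wrist_force: [-0.4, -1.7, -2.5]
width: 15.3
```

Call:
{"fn": "servo_tool", "kwargs": {
  "plan": [
    {"x": 0,"y": 0,"z": 0.002,"turn": 0,"grip": 0.012}
  ]
}}

```text
time: 17.12
ee_pos: [598.5, 113.3, 31.5]
tcp_rot: [0.655, 0.756, -0.003, 0.003]
wrist_force: [0.5, 0.1, -2.1]
width: 15.7
```

Call:
{"fn": "servo_tool", "kwargs": {
  "plan": [
    {"x": 0,"y": 0,"z": 0.002,"turn": 0,"grip": 0.012}
  ]
}}

```text
time: 17.25
ee_pos: [598.5, 113.3, 29.4]
tcp_rot: [0.655, 0.756, -0.003, 0.003]
wrist_force: [0.6, -0.1, -2.7]
width: 15.6
```

Call:
{"fn": "servo_tool", "kwargs": {
  "plan": [
    {"x": 0,"y": 0,"z": 0.002,"turn": 0,"grip": 0.012}
  ]
}}

```text
time: 17.38
ee_pos: [598.5, 113.2, 27.3]
tcp_rot: [0.655, 0.756, -0.003, 0.003]
wrist_force: [0.2, -0.1, -3.1]
width: 15.5
```

Call:
{"fn": "servo_tool", "kwargs": {
  "plan": [
    {"x": 0,"y": 0,"z": 0.002,"turn": 0,"grip": 0.012}
  ]
}}

```text
time: 17.5
ee_pos: [598.5, 113.2, 25.2]
tcp_rot: [0.655, 0.756, -0.003, 0.003]
wrist_force: [0.3, 0.3, -2.8]
width: 15.5
```

Call:
{"fn": "servo_tool", "kwargs": {
  "plan": [
    {"x": 0,"y": 0,"z": 0.002,"turn": 0,"grip": 0.012}
  ]
}}

```text
time: 17.62
ee_pos: [598.6, 113.2, 23.0]
tcp_rot: [0.655, 0.756, -0.003, 0.003]
wrist_force: [-0.1, 0.5, -2.8]
width: 16.1
```

It's in the hole (well past the plate's surface with no resistance). On to seating.

Call:
{"fn": "servo_tool", "kwargs": {
  "plan": [
    {"x": 0,"y": 0,"z": 0.002,"turn": 0,"grip": 0.012}
  ]
}}

```text
time: 17.75
ee_pos: [598.5, 113.2, 20.9]
tcp_rot: [0.655, 0.756, -0.003, 0.003]
wrist_force: [-0.2, -0.1, -2.6]
width: 15.9
```

Call:
{"fn": "servo_tool", "kwargs": {
  "plan": [
    {"x": 0,"y": 0,"z": 0.0015,"turn": 0,"grip": 0.012}
  ]
}}

```text
time: 17.88
ee_pos: [598.6, 113.2, 19.2]
tcp_rot: [0.655, 0.756, -0.003, 0.003]
wrist_force: [-0.2, -0.4, -1.2]
width: 15.8
```

Call:
{"fn": "servo_tool", "kwargs": {
  "plan": [
    {"x": 0,"y": 0,"z": 0.001,"turn": 0,"grip": 0.012}
  ]
}}

```text
time: 18.0
ee_pos: [598.6, 113.1, 18.9]
tcp_rot: [0.655, 0.756, -0.003, 0.003]
wrist_force: [-2.3, -0.6, 7.2]
width: 15.7
```

Call:
{"fn": "servo_tool", "kwargs": {
  "plan": [
    {"x": 0.002,"y": 0,"z": -0.0005,"turn": 0,"grip": 0.012}
  ]
}}

```text
time: 18.12
ee_pos: [598.7, 114.7, 19.6]
tcp_rot: [0.655, 0.755, -0.003, 0.004]
wrist_force: [0.4, -0.8, -2.1]
width: 15.8
```

Call:
{"fn": "servo_tool", "kwargs": {
  "plan": [
    {"x": 0.002,"y": 0,"z": 0,"turn": 0,"grip": 0.012}
  ]
}}

```text
time: 18.25
ee_pos: [598.4, 117.0, 19.5]
tcp_rot: [0.655, 0.755, -0.003, 0.004]
wrist_force: [-0.4, 0.5, -2.2]
width: 15.6
```

Call:
{"fn": "servo_tool", "kwargs": {
  "plan": [
    {"x": 0.0015,"y": 0,"z": 0,"turn": 0,"grip": 0.012}
  ]
}}

```text
time: 18.38
ee_pos: [598.2, 118.7, 19.3]
tcp_rot: [0.655, 0.756, -0.003, 0.004]
wrist_force: [0.9, -0.4, -1.8]
width: 16.0
```

Call:
{"fn": "servo_tool", "kwargs": {
  "plan": [
    {"x": 0.0015,"y": 0,"z": 0,"turn": 0,"grip": 0.012}
  ]
}}

```text
time: 18.5
ee_pos: [598.1, 120.2, 19.3]
tcp_rot: [0.655, 0.756, -0.003, 0.004]
wrist_force: [-0.5, -1.1, -1.0]
width: 15.3
```

Call:
{"fn": "servo_tool", "kwargs": {
  "plan": [
    {"x": 0.001,"y": 0,"z": 0,"turn": 0,"grip": 0.012}
  ]
}}

```text
time: 18.62
ee_pos: [598.0, 121.3, 19.3]
tcp_rot: [0.655, 0.756, -0.003, 0.004]
wrist_force: [0.2, -0.7, -1.7]
width: 15.5
```

Call:
{"fn": "servo_tool", "kwargs": {
  "plan": [
    {"x": 0.0008,"y": 0,"z": 0,"turn": 0,"grip": 0.012}
  ]
}}

```text
time: 18.75
ee_pos: [598.0, 121.4, 19.3]
tcp_rot: [0.655, 0.755, -0.003, 0.004]
wrist_force: [-0.4, -1.7, -1.3]
width: 15.5
```

Call:
{"fn": "servo_tool", "kwargs": {
  "plan": [
    {"x": 0,"y": 0,"z": 0,"turn": 0,"grip": 0.04},
    {"x": 0,"y": 0,"z": 0,"turn": 0,"grip": 0.04},
    {"x": 0,"y": 0,"z": 0,"turn": 0,"grip": 0.04},
    {"x": 0,"y": 0,"z": -0.02,"turn": 0,"grip": 0.045},
    {"x": 0,"y": 0,"z": -0.02,"turn": 0,"grip": 0.045},
    {"x": 0.036,"y": 0,"z": 0,"turn": 0,"grip": 0.045},
    {"x": 0.034,"y": 0,"z": 0,"turn": 0,"grip": 0.045},
    {"x": 0,"y": 0,"z": 0,"turn": 0,"grip": 0.045}
  ]
}}

```text
time: 19.75
ee_pos: [589.2, 194.7, 61.4]
tcp_rot: [0.656, 0.755, -0.0, 0.004]
wrist_force: [-0.7, -0.0, -0.2]
width: 44.9
```

```bash
python3 -c "
from h import *
tool([588,193.7,19],np.radians(98))
P=eyes.camera_params('wrist');w=eyes.get_image('wrist');cv2.imwrite('pics/w10.png',w[:,:,::-1])
blob('wrist','blue',(285,190,70,85),52,P,w)
for l,z in dict(blue_grip=42,eye=28,post_top=37).items():
  for r in pinpoint(l,'wrist')[:2]: print(l,np.round(r['xy']),round(r['conf'],2),np.round(atz('wrist',r['xy'],z,P),1))
tool([588,193.7,19],np.radians(98))
"
```

```text
t 19.75 pos [589.2 194.7  61.4] head deg 98.1 shift [-0.6 -1.5 42.4] turn 0.001 F [-0.7 -0.  -0.2] w 44.9
wrist blue 700 [317.4 228.8] (np.int64(308), np.int64(327), np.int64(211), np.int64(247)) [587.7 195.7  52. ]
blue_grip [318. 229.] 0.71 [588.9 191.3  42. ]
eye [320. 192.] 0.86 [586.5 217.3  28. ]
post_top [316. 154.] 0.6 [579.1 248.   37. ]
t 19.95 pos [590.5 188.   60.7] head deg 97.6 shift [ 6.4 -1.9 41.6] turn -0.007 F [ 0.6 -0.3 -0.2] w 45.0
```

View pics/w10.png

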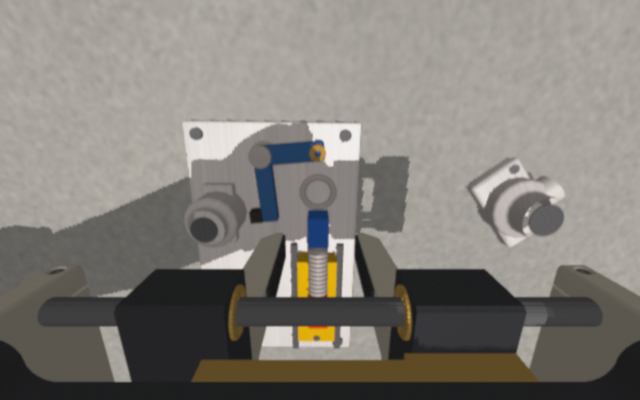

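Call:
{"fn": "servo_tool", "kwargs": {
  "plan": [
    {"x": 0.005,"y": -0.001,"z": 0.005,"turn": 0,"grip": 0.045},
    {"x": 0,"y": 0,"z": 0.005,"turn": 0,"grip": 0.045},
    {"x": 0,"y": 0,"z": 0.003,"turn": 0,"grip": 0.045}
  ]
}}

```text
time: 20.32
ee_pos: [589.5, 189.4, 46.4]
tcp_rot: [0.66, 0.751, -0.003, 0.006]
wrist_force: [-0.5, 0.2, -0.4]
width: 44.9
```

```bash
python3 -c "
from h import *
tool([587.8,193.7,19],np.radians(98))
P=eyes.camera_params('wrist');w=eyes.get_image('wrist');cv2.imwrite('pics/w11.png',w[:,:,::-1])
blob('wrist','blue',(285,190,70,100),52,P,w)
for l,z in dict(blue_grip=42,eye=28,post_top=37).items():
  for r in pinpoint(l,'wrist')[:2]: print(l,np.round(r['xy']),round(r['conf'],2),np.round(atz('wrist',r['xy'],z,P),1))
tool([587.8,193.7,19],np.radians(98))
"
```

```text
t 20.32 pos [589.5 189.4  46.4] head deg 97.3 shift [ 4.8 -1.2 27.4] turn -0.012 F [-0.5  0.2 -0.4] w 44.9
wrist blue 825 [318.1 229.5] (np.int64(308), np.int64(328), np.int64(210), np.int64(249)) [587.8 196.4  52. ]
blue_grip [319. 233.] 0.97 [589.2 189.6  42. ]
blue_grip [319. 188.] 0.51 [585.1 222.7  42. ]
eye [318. 187.] 0.89 [584.9 219.8  28. ]
eye [317. 336.] 0.54 [601.2  83.2  28. ]
post_top [316. 148.] 0.78 [579.5 248.9  37. ]
t 20.52 pos [589.6 190.2  47. ] head deg 97.4 shift [ 4.1 -1.4 27.9] turn -0.011 F [0.8 0.4 0.1] w 44.9
```

Call:
{"fn": "servo_tool", "kwargs": {
  "plan": [
    {"x": 0.004,"y": -0.001,"z": 0.009,"turn": -0.01,"grip": 0.045},
    {"x": 0,"y": 0,"z": 0.009,"turn": 0,"grip": 0.045}
  ]
}}

```text
time: 20.78
ee_pos: [588.7, 194.6, 28.9]
tcp_rot: [0.656, 0.755, -0.002, 0.006]
wrist_force: [-0.5, 0.8, 0.7]
width: 45.1
```

Call:
{"fn": "servo_tool", "kwargs": {
  "plan": [
    {"x": 0,"y": 0,"z": 0.005,"turn": 0,"grip": 0.04}
  ]
}}

```text
time: 20.9
ee_pos: [588.4, 194.4, 22.9]
tcp_rot: [0.656, 0.755, -0.002, 0.006]
wrist_force: [-0.5, 0.4, -1.3]
width: 40.7
```

Call:
{"fn": "servo_tool", "kwargs": {
  "plan": [
    {"x": 0,"y": 0,"z": 0.003,"turn": 0,"grip": 0.03},
    {"x": 0,"y": 0,"z": 0,"turn": 0,"grip": 0.022},
    {"x": 0,"y": 0,"z": 0,"turn": 0,"grip": 0.012},
    {"x": 0,"y": 0,"z": 0,"turn": 0,"grip": 0.012},
    {"x": 0,"y": 0,"z": 0,"turn": 0,"grip": 0.012}
  ],
  "grip_force": 40
}}

```text
time: 21.52
ee_pos: [588.0, 194.2, 19.0]
tcp_rot: [0.656, 0.755, -0.003, 0.006]
wrist_force: [0.0, -0.0, -0.6]
width: 15.5
```

Call:
{"fn": "servo_tool", "kwargs": {
  "plan": [
    {"x": 0.003,"y": 0,"z": -0.002,"turn": 0,"grip": 0.012}
  ]
}}

```text
time: 21.65
ee_pos: [587.4, 194.9, 20.3]
tcp_rot: [0.656, 0.754, -0.004, 0.006]
wrist_force: [0.5, -3.0, -5.3]
width: 15.4
```

Call:
{"fn": "servo_tool", "kwargs": {
  "plan": [
    {"x": 0.002,"y": 0,"z": -0.004,"turn": 0,"grip": 0.012}
  ]
}}

```text
time: 21.78
ee_pos: [586.6, 195.0, 23.6]
tcp_rot: [0.657, 0.754, -0.006, 0.007]
wrist_force: [0.6, -3.5, -4.1]
width: 15.9
```

Call:
{"fn": "servo_tool", "kwargs": {
  "plan": [
    {"x": 0,"y": 0,"z": -0.004,"turn": 0,"grip": 0.012}
  ]
}}

```text
time: 21.9
ee_pos: [586.2, 194.0, 26.9]
tcp_rot: [0.657, 0.754, -0.007, 0.007]
wrist_force: [1.7, -3.0, -7.5]
width: 15.5
```

Call:
{"fn": "servo_tool", "kwargs": {
  "plan": [
    {"x": 0,"y": 0,"z": -0.004,"turn": 0,"grip": 0.012}
  ]
}}

```text
time: 22.02
ee_pos: [586.2, 193.4, 30.6]
tcp_rot: [0.657, 0.754, -0.008, 0.007]
wrist_force: [2.0, -3.5, -7.2]
width: 15.8
```

Call:
{"fn": "servo_tool", "kwargs": {
  "plan": [
    {"x": 0.004,"y": 0,"z": -0.004,"turn": 0,"grip": 0.012}
  ]
}}

```text
time: 22.15
ee_pos: [585.8, 196.7, 34.3]
tcp_rot: [0.657, 0.754, -0.008, 0.007]
wrist_force: [1.8, -3.0, -6.6]
width: 15.8
```

Call:
{"fn": "servo_tool", "kwargs": {
  "plan": [
    {"x": 0.006,"y": 0,"z": -0.001,"turn": 0,"grip": 0.012}
  ]
}}

```text
time: 22.28
ee_pos: [585.0, 202.2, 35.3]
tcp_rot: [0.658, 0.753, -0.008, 0.007]
wrist_force: [1.9, -4.2, -7.5]
width: 15.3
```

Call:
{"fn": "servo_tool", "kwargs": {
  "plan": [
    {"x": 0.007,"y": 0,"z": -0.001,"turn": 0,"grip": 0.012}
  ]
}}

```text
time: 22.4
ee_pos: [584.2, 208.5, 36.1]
tcp_rot: [0.658, 0.753, -0.009, 0.008]
wrist_force: [1.9, -5.3, -7.7]
width: 15.4
```

Call:
{"fn": "servo_tool", "kwargs": {
  "plan": [
    {"x": 0.007,"y": 0,"z": -0.001,"turn": 0,"grip": 0.012}
  ]
}}

```text
time: 22.52
ee_pos: [583.2, 214.5, 36.7]
tcp_rot: [0.658, 0.753, -0.01, 0.009]
wrist_force: [1.4, -6.7, -7.0]
width: 15.6
```

Call:
{"fn": "servo_tool", "kwargs": {
  "plan": [
    {"x": 0.007,"y": 0.001,"z": -0.001,"turn": 0,"grip": 0.012}
  ]
}}

```text
time: 22.65
ee_pos: [582.9, 219.8, 37.1]
tcp_rot: [0.658, 0.753, -0.012, 0.009]
wrist_force: [1.3, -6.7, -7.8]
width: 15.7
```

Call:
{"fn": "servo_tool", "kwargs": {
  "plan": [
    {"x": 0.003,"y": 0.001,"z": -0.0005,"turn": 0,"grip": 0.012}
  ]
}}

```text
time: 22.78
ee_pos: [582.7, 221.1, 36.9]
tcp_rot: [0.658, 0.753, -0.014, 0.01]
wrist_force: [1.4, -6.7, -7.0]
width: 15.9
```

```bash
python3 -c "
from h import *
tool([583.2,222.3,36],np.radians(98))
P=eyes.camera_params('wrist');w=eyes.get_image('wrist')
for l,z in dict(blue_grip=62,eye=44,post_top=37).items():
  for r in pinpoint(l,'wrist')[:2]: print(l,np.round(r['xy'],1),round(r['conf'],2),np.round(atz('wrist',r['xy'],z,P),1))
s=eyes.get_image('side')
a=cv2.resize(w[100:260,240:400],(480,480));px=np.array(proj('side',[580,235,40])).astype(int)
x0,y0=px-[25,40];b=cv2.resize(s[max(0,y0):y0+80,x0:x0+50],(300,480))
cv2.imwrite('pics/c1.png',np.hstack([a,b])[:,:,::-1])
tool([583.2,222.3,36],np.radians(98))
"
```

```text
t 22.77 pos [582.7 221.1  36.9] head deg 97.7 shift [1.2 0.7 0.9] turn -0.005 F [ 1.4 -6.7 -7. ] w 15.9
blue_grip [319.3 255. ] 0.64 [583.2 219.9  62. ]
eye [319.6 208.4] 0.7 [580.  244.2  44. ]
t 23.02 pos [582.8 220.4  36.8] head deg 97.7 shift [1.9 0.6 0.7] turn -0.006 F [ 2.3 -7.4 -7.1] w 15.7
```

```bash
python3 -c "
from h import *
P=eyes.camera_params('wrist');w=eyes.get_image('wrist');cv2.imwrite('pics/w12.png',w[:,:,::-1])
H,S,V=cv2.split(cv2.cvtColor(w,cv2.COLOR_RGB2HSV))
print('proj post',proj('wrist',[579.5,248.9,37],P),'eye@48',proj('wrist',[579.6,246.5,48],P))
for y in range(176,240,2): print(y,' '.join('%3d/%3d'%(H[y,x],S[y,x]) if S[y,x]>60 else '   %3d '%V[y,x] for x in range(296,344,3)))
"
```

```text
proj post [319.84588695 197.37372782] eye@48 [319.36695277 206.26712501]
176    141     138     138     141     135     136     135     133     135     131     133     136     136     134     137     139 
178    137     133     132     123     116     112     109      97      96      88      94     136     136     135     136     139 
180     97      90  110/ 66 109/104 107/119 106/137 107/150 107/155 107/154 106/160 107/142    134     137     134     137     139 
182 106/161 107/163 106/165 107/166 107/160 107/161 106/163 107/159 107/158 107/159 107/155    130     137     134     137     139 
184 107/164 107/167 107/165 107/165 106/165 106/166 107/155 108/133 108/115 108/138 107/153    124     137     134     137     140 
186 107/162 107/165 107/165 107/167 107/147 110/ 83     93     101     104      96      91     120     137     134     137     139 
188 107/165 106/165 107/165 107/148     96     110     116     119     121     119     114     113     125     133     137     139 
190 106/167 107/165 107/152     94     113     121     122     119     117     121     121     118     
[... 2495 characters left out ...]
4 112/ 63    125     135     139     137 
230    139     139     138     140  112/103 109/191 109/186 109/186 109/189 109/189 109/186 109/189    118     135     138     138 
232    138     131     127     133  111/122 108/196 108/194 108/196 109/194 109/191 109/191 109/189    111     128     128     132 
234    120     111     109     110  110/141 109/194 109/187 108/194 109/189 109/191 108/193 108/194     96     108     110     112 
236    109     109     109      78  109/188 108/191 108/199 108/191 109/191 108/196 108/191 108/194 110/159     96     109     109 
238    109     110     109      72  108/192 108/194 108/194 108/194 108/194 108/199 108/193 108/194 109/168     93     109     109
```

Call:
{"fn": "servo_tool", "kwargs": {
  "plan": [
    {"x": 0.004,"y": 0.0005,"z": -0.0005,"turn": 0,"grip": 0.012}
  ]
}}

```text
time: 23.2
ee_pos: [582.6, 221.4, 36.5]
tcp_rot: [0.659, 0.752, -0.017, 0.011]
wrist_force: [2.6, -6.8, -8.2]
width: 15.3
```

Call:
{"fn": "servo_tool", "kwargs": {
  "plan": [
    {"x": 0.002,"y": 0,"z": 0.003,"turn": 0,"grip": 0.012}
  ]
}}

```text
time: 23.32
ee_pos: [582.8, 220.7, 33.7]
tcp_rot: [0.659, 0.752, -0.019, 0.013]
wrist_force: [2.8, -7.0, -0.6]
width: 15.7
```

Call:
{"fn": "servo_tool", "kwargs": {
  "plan": [
    {"x": 0.0015,"y": 0,"z": 0.003,"turn": 0,"grip": 0.012}
  ]
}}

```text
time: 23.45
ee_pos: [583.4, 218.9, 31.5]
tcp_rot: [0.659, 0.752, -0.021, 0.015]
wrist_force: [1.1, -7.1, 1.4]
width: 15.7
```

Call:
{"fn": "servo_tool", "kwargs": {
  "plan": [
    {"x": 0.003,"y": 0,"z": -0.005,"turn": 0,"grip": 0.012}
  ]
}}

```text
time: 23.58
ee_pos: [583.2, 219.2, 36.1]
tcp_rot: [0.659, 0.751, -0.023, 0.016]
wrist_force: [1.7, -6.2, -7.1]
width: 15.8
```

```bash
cat >> h.py <<'E'
def ring(name):
    s=arm.observe();P=eyes.camera_params('wrist');w=eyes.get_image('wrist');cv2.imwrite('pics/'+name,w[:,:,::-1])
    R=Ro.from_quat(s["tcp_rot"]).as_matrix();print("grip point",np.round(s["ee_pos"]+R@[0,0,-27],1),"toolz",np.round(R[:,2],3),"F",np.round(s["wrist_force"],1),"post px",np.round(proj('wrist',[579.5,248.9,37],P),1))
    H,S,V=cv2.split(cv2.cvtColor(w,cv2.COLOR_RGB2HSV))
    g=(S<45)&(V>85)&(V<126);b=(H>12)&(H<25)&(S>65)&(V>60)
    b[:150]=0;b[260:]=0;b[:,280:][:,80:]=0;b[:,:280]=0
    v,u=np.nonzero(b);print("brass",len(u),u.min(),u.max(),v.min(),v.max())
    g=g.astype(np.uint8);g[:,:285]=0;g[:,356:]=0;g[:170]=0;g[245:]=0
    B=(H>100)&(H<115)&(S>180);B[:200]=0;B[300:]=0;B[:,:290]=0;B[:,350:]=0
    v,u=np.nonzero(B);print("blue block",u.min(),u.max(),v.min(),v.max())
    for r in trace('eye','wrist')[:1]:
        print("eye",round(r["conf"],2),r["extent"])
        hh=cv2.HoughCircles(cv2.GaussianBlur(w[:,:,1],(0,0),1),cv2.HOUGH_GRADIENT,1.5,20,param1=60,param2=18,minRadius=11,maxRadius=26)
    if hh is not None:print([list(np.round(c,1)) for c in hh[0] if abs(c[0]-320)<20 and 170<c[1]<245])
    for l,z in dict(eye=46,post_top=37).items():
        for r in pinpoint(l,'wrist')[:1]: print(l,np.round(r['xy'],1),round(r['conf'],2),np.round(atz('wrist',r['xy'],z,P),1))
    tool([583,223,36],np.radians(98))
E
python3 -c "
from h import *
ring('w13.png')"
```

```text
grip point [583.4 220.7  63.1] toolz [-0.005 -0.056 -0.998] F [ 1.7 -6.2 -7.1] post px [319.4 196.3]
brass 92 312 329 194 203
blue block 307 332 230 276
eye 0.96 [296.2, 187.7, 44.7, 98.1]
[[np.float32(321.8), np.float32(206.2), np.float32(20.2)]]
eye [316.3 209.5] 0.58 [578.4 242.8  46. ]
post_top [317.8 198.5] 0.83 [578.6 247.2  37. ]
t 23.77 pos [583.1 219.7  36.3] head deg 97.5 shift [3.3 0.3 0.1] turn -0.009 F [ 1.2 -5.8 -6.5] w 15.7
```

Call:
{"fn": "servo_tool", "kwargs": {
  "plan": [
    {"x": 0.006,"y": 0,"z": -0.0005,"turn": 0,"grip": 0.012}
  ]
}}

```text
time: 23.9
ee_pos: [582.7, 222.4, 36.3]
tcp_rot: [0.66, 0.751, -0.024, 0.018]
wrist_force: [1.4, -6.5, -7.1]
width: 15.4
```

Call:
{"fn": "servo_tool", "kwargs": {
  "plan": [
    {"x": 0.004,"y": 0,"z": 0,"turn": 0,"grip": 0.012}
  ]
}}

```text
time: 24.02
ee_pos: [582.5, 223.7, 35.9]
tcp_rot: [0.66, 0.751, -0.026, 0.02]
wrist_force: [2.8, -5.9, -6.9]
width: 15.5
```

```bash
python3 -c "
from h import *
P=eyes.camera_params('wrist')
ring('w14.png')
for z in (44,47,50): print(z,atz('wrist',(320.5,206.3),z,P))"
```

```text
grip point [582.6 225.5  62.9] toolz [-0.006 -0.065 -0.998] F [ 2.8 -5.9 -6.9] post px [319.5 202.9]
brass 197 312 329 194 209
blue block 307 332 230 276
eye 0.86 [297.7, 187.0, 43.2, 101.1]
[[np.float32(318.8), np.float32(204.8), np.float32(23.4)], [np.float32(339.8), np.float32(174.8), np.float32(25.1)]]
eye [320.6 206.7] 0.89 [580.2 249.9  46. ]
post_top [318.4 202.1] 0.6 [578.7 249.4  37. ]
t 24.23 pos [582.6 223.5  35.9] head deg 97.4 shift [-0.5  0.4 -0.1] turn -0.011 F [ 2.6 -7.  -6.6] w 15.4
44 [580.2115376  249.34079737  44.        ]
47 [580.0922412  250.53996369  47.        ]
50 [579.9729448  251.73913001  50.        ]
```

Call:
{"fn": "servo_tool", "kwargs": {
  "plan": [
    {"x": 0.003,"y": 0,"z": 0.004,"turn": 0,"grip": 0.012}
  ]
}}

```text
time: 24.35
ee_pos: [583.1, 222.7, 32.4]
tcp_rot: [0.66, 0.75, -0.029, 0.022]
wrist_force: [1.0, -8.4, 0.7]
width: 16.0
```

Call:
{"fn": "servo_tool", "kwargs": {
  "plan": [
    {"x": 0.003,"y": 0,"z": 0.004,"turn": 0,"grip": 0.012}
  ]
}}

```text
time: 24.48
ee_pos: [583.6, 221.8, 29.2]
tcp_rot: [0.661, 0.75, -0.031, 0.024]
wrist_force: [1.1, -7.1, 0.7]
width: 15.8
```

```bash
python3 -c "
from h import *
P=eyes.camera_params('wrist')
ring('w15.png')
for z in (36,40,44): print(z,atz('wrist',(320.5,206.3),z,P))"
```

```text
grip point [583.7 224.   56.1] toolz [-0.004 -0.078 -0.997] F [ 1.1 -7.1  0.7] post px [317.9 204.2]
brass 222 310 328 194 210
blue block 307 332 231 277
eye 0.97 [299.2, 184.9, 42.8, 103.1]
[[np.float32(323.2), np.float32(204.8), np.float32(18.5)], [np.float32(339.8), np.float32(234.8), np.float32(13.0)]]
eye [318.9 206.4] 0.94 [580.  251.2  46. ]
post_top [315.8 206.6] 0.61 [578.3 247.   37. ]
t 24.68 pos [583.5 222.1  29.3] head deg 97.3 shift [ 0.4 -0.5 -6.8] turn -0.012 F [ 2.  -7.2 -0.7] w 15.3
36 [581.39009515 247.20404038  36.        ]
40 [581.22678815 248.86366056  40.        ]
44 [581.06348114 250.52328074  44.        ]
```

Call:
{"fn": "servo_tool", "kwargs": {
  "plan": [
    {"x": 0.003,"y": -0.001,"z": 0.004,"turn": 0,"grip": 0.012}
  ]
}}

```text
time: 24.8
ee_pos: [583.5, 221.4, 26.7]
tcp_rot: [0.661, 0.749, -0.032, 0.027]
wrist_force: [0.3, -6.2, 1.2]
width: 15.4
```

Call:
{"fn": "servo_tool", "kwargs": {
  "plan": [
    {"x": 0.003,"y": -0.0005,"z": 0.004,"turn": 0,"grip": 0.012}
  ]
}}

```text
time: 24.92
ee_pos: [583.7, 221.4, 24.0]
tcp_rot: [0.661, 0.749, -0.033, 0.029]
wrist_force: [1.0, -5.8, 1.2]
width: 15.8
```

```bash
python3 -c "
from h import *
P=eyes.camera_params('wrist')
ring('w16.png')
for z in (31,34,37): print(z,atz('wrist',(320.5,206.3),z,P))"
```

```text
grip point [583.7 223.8  50.9] toolz [-0.    -0.089 -0.996] F [ 1.  -5.8  1.2] post px [317.6 207. ]
brass 247 309 328 195 213
blue block 307 332 232 278
eye 0.93 [298.6, 187.1, 41.0, 103.5]
[[np.float32(320.2), np.float32(209.2), np.float32(21.8)]]
eye [318.3 209.1] 0.56 [579.8 251.5  46. ]
post_top [319.  295.8] 0.68 [588.9 179.2  37. ]
t 25.12 pos [583.6 221.3  23.8] head deg 97.2 shift [  0.7  -0.5 -12.3] turn -0.014 F [ 1.9 -7.5  0.2] w 15.8
31 [581.51936986 247.02278358  31.        ]
34 [581.3873226  248.30472378  34.        ]
37 [581.25527534 249.58666398  37.        ]
```

Call:
{"fn": "servo_tool", "kwargs": {
  "plan": [
    {"x": 0.002,"y": -0.0005,"z": 0.004,"turn": 0,"grip": 0.012}
  ]
}}

```text
time: 25.25
ee_pos: [584.0, 220.2, 21.4]
tcp_rot: [0.661, 0.749, -0.035, 0.032]
wrist_force: [1.3, -6.6, 0.2]
width: 15.9
```

Call:
{"fn": "servo_tool", "kwargs": {
  "plan": [
    {"x": 0.0015,"y": 0,"z": 0.003,"turn": 0,"grip": 0.012}
  ]
}}

```text
time: 25.38
ee_pos: [584.4, 219.5, 19.9]
tcp_rot: [0.662, 0.748, -0.036, 0.033]
wrist_force: [-1.1, -5.8, 2.3]
width: 16.0
```

Call:
{"fn": "servo_tool", "kwargs": {
  "plan": [
    {"x": 0.0015,"y": 0,"z": 0.002,"turn": 0,"grip": 0.012}
  ]
}}

```text
time: 25.5
ee_pos: [584.5, 219.1, 19.4]
tcp_rot: [0.662, 0.748, -0.038, 0.035]
wrist_force: [0.6, -5.3, 1.1]
width: 15.7
```

```bash
python3 -c "
from h import *
P=eyes.camera_params('wrist')
ring('w17.png')
for z in (28,31,34): print(z,atz('wrist',(320.5,206.3),z,P))"
```

```text
grip point [584.5 221.9  46.2] toolz [ 0.002 -0.102 -0.995] F [ 0.6 -5.3  1.1] post px [316.5 207. ]
brass 267 308 328 196 215
blue block 307 332 233 279
eye 0.79 [296.5, 188.3, 42.6, 99.9]
[[np.float32(320.2), np.float32(209.2), np.float32(21.8)], [np.float32(338.2), np.float32(182.2), np.float32(21.8)]]
post_top [317.7 210.3] 0.61 [580.5 246.8  37. ]
t 25.7 pos [584.6 219.1  19.3] head deg 97.0 shift [  2.3  -1.2 -17. ] turn -0.017 F [-0.1 -5.7  1.4] w 15.4
28 [582.28223663 245.70098349  28.        ]
31 [582.14394746 247.03190857  31.        ]
34 [582.00565829 248.36283364  34.        ]
```

Call:
{"fn": "servo_tool", "kwargs": {
  "plan": [
    {"x": -0.002,"y": 0,"z": 0.001,"turn": 0,"grip": 0.012}
  ]
}}

```text
time: 25.82
ee_pos: [584.9, 216.4, 19.8]
tcp_rot: [0.662, 0.748, -0.038, 0.036]
wrist_force: [0.1, -5.0, -1.1]
width: 15.7
```

Call:
{"fn": "servo_tool", "kwargs": {
  "plan": [
    {"x": -0.002,"y": 0,"z": 0.001,"turn": 0,"grip": 0.012}
  ]
}}

```text
time: 25.95
ee_pos: [585.1, 215.6, 19.9]
tcp_rot: [0.662, 0.748, -0.037, 0.035]
wrist_force: [-0.1, -1.2, -1.8]
width: 15.5
```

Call:
{"fn": "servo_tool", "kwargs": {
  "plan": [
    {"x": -0.002,"y": 0,"z": 0.001,"turn": 0,"grip": 0.012}
  ]
}}

```text
time: 26.08
ee_pos: [585.1, 215.6, 19.8]
tcp_rot: [0.661, 0.748, -0.036, 0.035]
wrist_force: [-0.9, -0.6, 0.8]
width: 15.8
```

Call:
{"fn": "servo_tool", "kwargs": {
  "plan": [
    {"x": -0.002,"y": 0,"z": 0.0005,"turn": 0,"grip": 0.012}
  ]
}}

```text
time: 26.2
ee_pos: [585.1, 215.6, 19.8]
tcp_rot: [0.661, 0.749, -0.035, 0.034]
wrist_force: [-1.3, -0.2, -1.3]
width: 15.5
```

```bash
python3 -c "
from h import *
P=eyes.camera_params('wrist')
ring('w18.png')
w=cv2.imread('pics/w18.png')[:,:,::-1].copy()
H,S,V=cv2.split(cv2.cvtColor(w,cv2.COLOR_RGB2HSV))
for y in range(180,236,2): print(y,' '.join('%3d/%3d'%(H[y,x],S[y,x]) if S[y,x]>60 else '   %3d '%V[y,x] for x in range(293,347,3)))
print(atz('wrist',(318,207),37,P))
for l in ('lever','post_top','eye'):
  for c in ('top','side'):
    if l!='lever':
      if l=='post_top': eyes.get_image(c)
      for r in pinpoint(l,c)[:1]: print(l,c,np.round(r['xy'],1),round(r['conf'],2),np.round(atz(c,r['xy'],37 if l=='post_top' else 28),1))
"
```

```text
grip point [585.  218.3  46.7] toolz [ 0.004 -0.097 -0.995] F [-1.3 -0.2 -1.3] post px [316.5 201.2]
brass 268 308 328 195 214
blue block 307 332 233 278
eye 0.88 [295.8, 187.6, 46.5, 103.2]
[[np.float32(323.2), np.float32(206.2), np.float32(18.4)]]
eye [321.  209.6] 0.88 [582.5 247.7  46. ]
post_top [317.2 208.2] 0.96 [580.5 244.3  37. ]
t 26.4 pos [585.2 215.5  19.7] head deg 97.1 shift [  6.1  -1.4 -17. ] turn -0.015 F [-0.4  0.8  0.6] w 15.8
180    143     142     146     144     138     141     139     141     142     140     141     141     141     140     139     143     143     138 
182    138     137     140     138     134     137     135     136     138     136     137     140     142     140     139     143     143     138 
184 112/ 63 112/ 64     89  112/ 62 112/ 67 110/ 64 110/ 64 110/ 64 111/ 61 110/ 64     89     126     143     140     139     143     143     138 
186 107/160 106/157 107/163 107/157 107/160 106/159 106/159 106/155 106/151 107/147 106/155    101     142     140     139     143     143     138 
188 107/160 106/164 106/166 106/165 106/165 106/160 109/13
[... 3040 characters left out ...]
     141 
230    144     141     144     145     139     129     120     109     101     108     101     112     126     136     140     145     141     142 
232    144     140     135     135     133     108  110/141 110/147 110/139 111/134 110/150 110/145 112/119    123     133     133     136     141 
234    138     124     116     115     113  111/111 109/189 108/191 109/189 108/191 108/191 108/194 108/189    103     112     115     117     127 
[580.88091211 245.17884251  37.        ]
post_top top [259.5 155.4] 0.58 [722.7  24.1  37. ]
post_top side [243.9 143.3] 0.59 [586.8 245.7  37. ]
eye top [501.3 206.9] 0.56 [ 620.9 -518.7   28. ]
eye side [458.4 382.1] 0.71 [ 622.3 -531.6   28. ]
```

```bash
python3 -c "
from h import *
P=eyes.camera_params('wrist')
for z in (26,28,31,35):
  a,b,c=[atz('wrist',p,z,P)[:2] for p in ((319,187.6),(319,230),(319,222.5))]
  l,r=[atz('wrist',p,z,P)[:2] for p in ((297.8,209),(342.2,209))]
  print(z,'front',a.round(1),'rear',b.round(1),'len',round(np.hypot(*(a-b)),1),'innerrear',c.round(1),'width',round(np.hypot(*(l-r)),1))
c=[atz('wrist',(318,v),34.0,P)[:2].round(1) for v in (195.3,214.5)];print('head@34',c)
"
```

```text
26 front [580.4 253.7] rear [584.1 223.2] len 30.7 innerrear [583.5 228.9] width 29.3
28 front [580.4 254.4] rear [584.  224.3] len 30.3 innerrear [583.4 229.9] width 28.9
31 front [580.3 255.5] rear [583.9 225.9] len 29.7 innerrear [583.2 231.4] width 28.4
35 front [580.1 256.9] rear [583.6 228.1] len 29.0 innerrear [583.  233.5] width 27.7
head@34 [array([580.2, 251.5]), array([581.7, 238.5])]
```

Call:
{"fn": "servo_tool", "kwargs": {
  "plan": [
    {"x": 0,"y": 0,"z": 0,"turn": 0,"grip": 0.025},
    {"x": 0,"y": 0,"z": 0,"turn": 0,"grip": 0.04},
    {"x": 0,"y": 0,"z": 0,"turn": 0,"grip": 0.045},
    {"x": 0,"y": 0,"z": 0,"turn": 0,"grip": 0.045},
    {"x": 0,"y": 0,"z": -0.01,"turn": 0,"grip": 0.045},
    {"x": 0,"y": 0,"z": -0.02,"turn": 0,"grip": 0.045},
    {"x": 0,"y": 0,"z": -0.03,"turn": 0,"grip": 0.045},
    {"x": -0.02,"y": 0,"z": -0.04,"turn": 0,"grip": 0.045},
    {"x": -0.03,"y": 0,"z": -0.02,"turn": 0,"grip": 0.045},
    {"x": -0.03,"y": 0,"z": -0.01,"turn": 0,"grip": 0.045},
    {"x": 0,"y": 0,"z": 0,"turn": 0,"grip": 0.045},
    {"x": 0,"y": 0,"z": 0,"turn": 0,"grip": 0.045}
  ]
}}

```text
time: 28.2
ee_pos: [596.2, 148.4, 165.5]
tcp_rot: [0.66, 0.749, -0.033, 0.036]
wrist_force: [-0.2, 0.3, 0.8]
width: 45.0
```

```bash
python3 -c "
from h import *
tool([580,180,100])
P=eyes.camera_params('wrist');w=eyes.get_image('wrist');cv2.imwrite('pics/w19.png',w[:,:,::-1])
for l,z in dict(red_grip=42,blue_grip=42,eye=28,post_top=37,rest_top=31).items():
  for r in pinpoint(l,'wrist')[:1]: print(l,np.round(r['xy'],1),round(r['conf'],2),np.round(atz('wrist',r['xy'],z,P),1))
p=proj('wrist',[580.9,245.2,37],P).astype(int);print(p)
H,S,V=cv2.split(cv2.cvtColor(w,cv2.COLOR_RGB2HSV))
for y in range(p[1]-18,p[1]+34,2): print(y,' '.join('%3d/%3d'%(H[y,x],S[y,x]) if S[y,x]>60 else '   %3d '%V[y,x] for x in range(p[0]-24,p[0]+25,3)))
"
```

```text
t 28.2 pos [596.2 148.4 165.5] head deg 97.2 shift [ 39.7 -11.9  62. ] turn None F [-0.2  0.3  0.8] w 45.0
red_grip [320.1 205.7] 0.74 [600.5 117.7  42. ]
blue_grip [316.8 121.5] 0.89 [585.3 211.5  42. ]
eye [319.2  91.5] 0.72 [584.2 240.2  28. ]
post_top [318.1  87.5] 0.96 [582.6 244.   37. ]
rest_top [314.7 155. ] 0.83 [587.3 173.7  31. ]
[316  85]
67    226     229     230     229     230     227     228     227     230     228     229     229     229     230     159     131     133 
69    226     228     228     226     230     227     228     227     229     228     229     230     229     230     139     131     132 
71    205     221     193     164     209     221     228     227     229     228     229     229     229     230     139     132     134 
73    144     158     153     145     147     188     227     227     230     228     229     229     229     230     181     137     174 
75    144     144     146     144     146     144     219     224     226     227     229     229     229     230     224     206     227 
77    129     130     131     131     131     130   
[... 2174 characters left out ...]
 
109    134     134     136     136     135     135     117  112/132 112/134 111/141 109/162 111/114    234     236     235     236     236 
111    134     133     135     135     134     135     116  111/141 111/146 111/147 109/162 111/123    234     236     235     236     236 
113    134     133     134     134     134     134  115/ 62 110/153 111/155 111/157 110/162 111/122    234     236     235     236     236 
115    133     132     134     133     134     134  115/ 63 110/161 110/162 110/165 110/168 113/ 98    235     236     236     236     236 
117    133     131     134     134     133     134  115/ 65 110/165 110/169 110/172 110/169 113/ 98    234     233     235     236     236
```

```bash
python3 -c "
from h import *
tool([580,180,100]);print(workorder.sign_off())"
```

```text
t 28.5 pos [596.3 147.6 165. ] head deg 97.2 shift [ 40.5 -12.   61.3] turn None F [ 0.3  0.  -0. ] w 45.1
the job is handed in; nothing more can be done
None
```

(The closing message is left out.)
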